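Set the turret cap of a ball shaker and tip the balls into the dish

ROBOT

A 6-joint arm with a two-finger parallel gripper is mounted at the origin on the work surface. World frame = base frame: x ahead of the robot, y to its left, z up, the work surface at z = 0. Lengths are in m, angles in rad, forces in N, time in s.
With the tool pointing down it reaches from about 0.25 to 0.725 m from the base axis. Payload 4 kg.
Tool frame: the origin (TCP) lies at the centre of the arm's flange, where the gripper is bolted on; the fingertips stand 173 mm ahead of it and the grasp point (between the pads) lies 155 mm ahead of it; x points along the fingers, z is the direction in which the jaws open and shut, and the axes are right-handed (so a half turn about x gives the same grasp; the last joint's range is limited). The gripper opens to 85 mm and grips with 20 to 120 N. Pads are 22 mm wide; open, the fingers measure 114 mm over their backs; the gripper's body (76 mm by 85 mm) begins 54 mm behind the grasp point. The pads swing forward as they close: fully open they stand 13 mm farther back than shut.
Start: joints at [1.238, 0.241, 0.005, 1.335, 0, 1.571], TCP at [0.163, 0.473, 0.405] pointing down, gripper open.
Joint ranges: [-2.72, 2.72], [-1.05, 1.87], [-1.09, 1.28], [-1.99, 2.15], [-1.42, 1.44], [-3.14, 3.14]. Speed limits (rad/s): [2.79, 2.79, 3.14, 3.14, 3.14, 3.14].

INTERFACE

Orientations are given as a unit quaternion [x, y, z, w].
In Python, from workcell import bot gives the robot as it stands.
- The arm moves only by the tool arm_command, never from a script. Its argument "moves" is one flat list of numbers, 7 for each row, row after row: the shift along the tool's x, y, z in m, then the turn, a rotation vector about the tool's x, y, z in rad, then the closure, from -1 (fully open) to 1 (shut). A call has 1 to 20 rows; each row shifts and turns the pose as measured when the row begins, along the tool's axes as they then stand; what a row does not reach is not made up. A row lasts 1/12 s, in which the tool goes at most 41.7 mm and 7.16 degrees, less where a joint would pass 70% of its speed; a pose out of reach is approached as far as the arm can. A call with a gripper value outside its range is refused whole. The fingers move at their own pace and stop on an object; the grip force is fixed at half the most. Time passes only in rows, so rows that do not move let the fingers close. It gives the time, the measured TCP pose, the force and the opening at its end, in the units of the state.
- bot.get_obs(): the state, without advancing time (a new reading comes with each control period).
- bot.camera(name): name is "scene" or "top"; returns the picture (420x560x3 uint8, red, green, blue); there is no depth.
- bot.get_calibration(name): a dict with "mtx" (3x3 intrinsics, pixels), "world_from_camera" (4x4, takes a point from camera to world coordinates). Camera axes: x right, y up, looking along -z (the intrinsics and any distortion apply to the point x, -y, -z); pixel columns grow to the right and rows downward; lengths in m; the calibration is good to about 2 mm. A picture is of the moment at which its call begins. get_calibration takes no time and is no camera call.
- bot.job_done(): hands the job in, once; it reports no verdict.
The state is a dict: "clock": time; "joint_pos": joint angles; "joint_vel": joint speeds; "tau": joint torques, N m; "eef_pos": TCP position; "tool_rot": TCP orientation; "ft_force": force on the tool from outside, world axes, zero at the start; "ft_torque": the same for the moment, N m; "grip_width": finger opening in m.
Only numpy, scipy, OpenCV 4.12 (cv2) and the standard library are available. Lean on these libraries where they do the work, as an engineer would, in place of code of your own. Each camera call takes 0.05 s, during which the arm holds its last target.

TASK

Put the blue ball shaker into the square aluminium socket, turn its orange cap until the largest hole is over the outlet on the yellow-striped side, and let go of it. Then take the shaker up again, tip both steel balls out through that hole into the green dish, and finally stand the shaker upright again, on the bench or in the socket, and let go. Do not disturb the bottle, hub, screwdriver and spanner.

Things in the scene. Friction and masses are not known exactly. Their poses are not given: they have to be found in the camera images.
- shaker: blue canister on a black foot (66 x 66 x 6 mm), 0.35 kg; origin: centre of the foot's underside. Blue body z = 6 to 96 mm: two flat black rubber grip pads at y = +-26 mm (grip here; x -22 to 6, z 44 to 76), sides y = +-22, back x = -30, front x = +33 mm. The front (+x) has a yellow stripe: pouring side. On top an orange cap (radius 34, z = 96 to 100) with a black bar up to z = 130 mm, to carry it by
- cap (a joint): angle (rad) of the orange cap about the shaker's z axis, counter-clockwise from above positive. 0: largest hole (24 mm) exactly over the outlet; balls pass within about +-0.2. Starts at 0.75 to 1.5 with a closed part over the outlet. Travel -0.8 to 2.4; friction 0.06 N m, stays where left. Other holes (11, 8, 5 mm) are too small
- cap_grip (a point): point on the cap's axis in the black grip bar (12 mm thick, 48 mm long, 30 mm high), 122 mm above the shaker's underside, 22 mm above the disc. Its x axis points towards the largest hole, across the bar's thickness; y runs along the bar. The bar turns with the cap: at cap angle 0 it lies along the shaker's y axis
- big_hole (a point): centre of the largest hole (24 mm) in the orange cap, at the disc's upper face, 19 mm from the cap's axis
- outlet (a point): the outlet at the top of the shaker's body (under the cap), 19 mm in front (+x) of its axis, 96 mm up, 22 x 20 mm. A 20 mm wide chute inside leads to it; the chute's front wall leans outward 15 degrees, so the balls roll out once the front is tipped down by about 80 degrees; 90 to 100 is sure
- nest: fixed square aluminium socket, 92 x 92 mm outside; its walls lean outwards, inside 72 x 72 mm at the floor (3 mm of play on each side of the shaker's foot) and 79 x 79 mm at the rim; floor 4 mm, rim 18 mm above the bench; origin at the centre of its underside, sides along its x and y axes. It takes the foot in any of four square orientations and keeps the shaker from turning with the cap
- dish: loose round green dish, 0.35 kg; outside radius 60 mm at the bottom and 74 mm at the rim, 40 mm high, wall 3 mm, floor 4 mm thick; origin at the centre of its underside
- ball_a_center (a point): centre of the first of two loose steel balls, 16 mm across, 17 g; starts inside the shaker
- ball_b_center (a point): centre of the second steel ball, the same as the first
- sealant: bystander: amber bottle with a white cap, 58 mm across, 150 mm tall, origin at the centre of its underside
- hub: bystander: dark wheel hub standing on end, 44 mm across, 105 mm tall, origin at the centre of its underside
- driver: bystander: screwdriver with a blue handle lying on the bench along its own x axis, about 200 mm long, origin under its middle
- spanner: bystander: steel spanner lying on the bench along its own x axis, 160 mm long, origin under its middle

How it is judged:
By the outcome, as a careful person would: the job done as asked, in the order asked, and still so for the second after the job is handed in, with the robot touching nothing.
It also fails if it takes over 69 s, if anything falls off the work surface, if the arm or the gripper's body presses on something with over 40 N, if the wrist force passes 120 N, or if a joint passes its speed limit or range.

## Working session

There is one attempt and no reset: what is moved stays moved. The work goes in short steps, Python scripts to look and compute and a tool call to move; the robot and the scene stay as the last step left them, time stands still between calls to the robot, and variables do not carry over. Pictures are saved under pics/ and viewed, and the job is handed in when it is done.

Besides the shell and the picture viewer there is one more tool, called after "Emit:" as name(argument=value, ...) on one line, values as JSON. arm_command: Moves the arm, as the interface text tells. Its arguments: {"type":"object","properties":{"moves":{"type":"array"}},"required":["moves"]}

```bash
ls; mkdir -p pics; python3 - <<'E'
from workcell import bot
import cv2,numpy as np
np.set_printoptions(precision=4,suppress=True)
o=bot.get_obs()
for k,v in o.items(): print(k,np.round(v,4))
for n in("scene","top"):
    im=bot.camera(n); cv2.imwrite(f"pics/{n}0.png",im[:,:,::-1])
    c=bot.get_calibration(n); print(n,c)
E
```

```text
pics
clock 0.0
joint_pos [1.238  0.2414 0.0037 1.3352 0.     1.5708]
joint_vel [-0.0012  0.0004 -0.0004 -0.0004  0.0009 -0.0008]
tau [ -0.0018 -37.232   25.2407   0.0171  -0.0004  -0.    ]
eef_pos [0.1633 0.4723 0.4038]
tool_rot [-0.4107  0.5765  0.4098  0.5753]
ft_force [0.7009 0.571  0.4236]
ft_torque [-0.041  -0.0015 -0.0172]
grip_width 0.0857
scene {'mtx': array([[479.1889,   0.    , 277.5156],
       [  0.    , 479.1889, 204.0575],
       [  0.    ,   0.    ,   1.    ]]), 'world_from_camera': array([[ 0.5494, -0.7181,  0.4271,  1.0811],
       [ 0.8356,  0.4747, -0.2766, -0.3367],
       [-0.0041,  0.5089,  0.8608,  1.1742],
       [ 0.    ,  0.    ,  0.    ,  1.    ]])}
top {'mtx': array([[415.9524,   0.    , 278.0179],
       [  0.    , 415.9524, 210.1091],
       [  0.    ,   0.    ,   1.    ]]), 'world_from_camera': array([[-0.0344,  0.9743, -0.2224,  0.355 ],
       [-0.9994, -0.0324,  0.0127,  0.0309],
       [ 0.0051,  0.2227,  0.9749,  0.9593],
       [ 0.    ,  0.    ,  0.    ,  1.    ]])}
```

View pics/scene0.png

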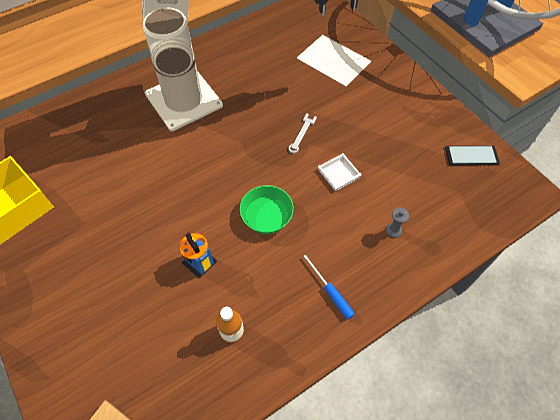

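View pics/top0.png

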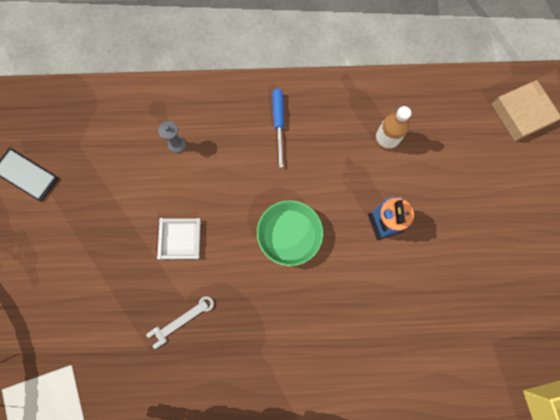

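The top view shows the shaker with its cap at about (397,213), the dish at (290,233), the socket at (179,239), the bottle at (393,128), the hub at (172,137), the driver at (280,128) and the spanner at (182,322). I'll zoom in for the details.

```bash
cat > h.py <<'E'
import numpy as np,cv2
from workcell import bot
np.set_printoptions(precision=4,suppress=True)
def ray(n,px):
    c=bot.get_calibration(n);K=c["mtx"];T=c["world_from_camera"]
    px=np.atleast_2d(px).astype(float)
    d=np.c_[(px[:,0]-K[0,2])/K[0,0],-(px[:,1]-K[1,2])/K[1,1],-np.ones(len(px))]
    return T[:3,3],d@T[:3,:3].T
def onz(n,px,z):
    o,d=ray(n,px); return o+d*((z-o[2])/d[:,2])[:,None]
def tri(p1,p2):
    o1,d1=ray("scene",p1);o2,d2=ray("top",p2);d1,d2=d1[0],d2[0]
    s=np.linalg.lstsq(np.c_[d1,-d2],o2-o1,rcond=None)[0]
    a=o1+s[0]*d1;b=o2+s[1]*d2
    return (a+b)/2,np.linalg.norm(a-b)
def proj(n,P):
    c=bot.get_calibration(n);K=c["mtx"];T=c["world_from_camera"]
    q=(np.atleast_2d(P)-T[:3,3])@T[:3,:3]
    return np.c_[K[0,0]*q[:,0]/-q[:,2]+K[0,2],-K[1,1]*q[:,1]/-q[:,2]+K[1,2]]
def crop(im,x0,y0,w,h,s,fn):
    cv2.imwrite(fn,cv2.resize(im[y0:y0+h,x0:x0+w],None,fx=s,fy=s,interpolation=cv2.INTER_CUBIC))
E
python3 - <<'E'
from h import *
t=cv2.imread("pics/top0.png");s=cv2.imread("pics/scene0.png")
crop(t,350,180,80,60,10,"pics/tsh.png");crop(s,160,220,80,60,10,"pics/ssh.png")
def mask(im,lo,hi,roi):
    h=cv2.cvtColor(im,cv2.COLOR_BGR2HSV);m=cv2.inRange(h,lo,hi);z=np.zeros_like(m);x0,y0,x1,y1=roi;z[y0:y1,x0:x1]=m[y0:y1,x0:x1];return z
m=mask(t,(0,0,190),(180,40,255),(140,200,220,275))
pts=cv2.findNonZero(m);r=cv2.minAreaRect(pts);b=cv2.boxPoints(r);print("nest",r);w=onz("top",b,.018);print(w,w.mean(0),np.linalg.norm(np.diff(w,axis=0),axis=1))
m=mask(t,(45,80,40),(80,255,255),(240,180,340,290))
c=max(cv2.findContours(m,0,1)[0],key=cv2.contourArea)[:,0]
e=cv2.fitEllipse(c);w=onz("top",c,.04);print("dish",e,cv2.minEnclosingCircle(w[:,:2].astype(np.float32)))
m=mask(s,(45,80,40),(80,255,255),(220,170,320,250))
c=max(cv2.findContours(m,0,1)[0],key=cv2.contourArea)[:,0]
w=onz("scene",c,.04);print("dish",cv2.minEnclosingCircle(w[:,:2].astype(np.float32)))
for n,im,roi in(("top",t,(370,190,430,245)),("scene",s,(170,225,225,285))):
    m=mask(im,(3,150,120),(20,255,255),roi)
    c=max(cv2.findContours(m,0,1)[0],key=cv2.contourArea)[:,0]
    c=cv2.convexHull(c)[:,0]; w=onz(n,c,.1);print(n,"cap",cv2.minEnclosingCircle(w[:,:2].astype(np.float32)))
E
```

```text
nest ((178.0, 238.0), (40.0, 42.0), 90.0)
[[0.5604 0.2985 0.018 ]
 [0.5572 0.2017 0.018 ]
 [0.4648 0.201  0.018 ]
 [0.468  0.2957 0.018 ]] [0.5126 0.2492 0.018 ] [0.0968 0.0924 0.0948]
dish ((289.6205749511719, 232.7852783203125), (64.384033203125, 65.87045288085938), 108.17503356933594) ((0.5132049322128296, -0.0052261026576161385), 0.07485439628362656)
dish ((0.5140053033828735, -0.004151660483330488), 0.07673387974500656)
top cap ((0.5338935852050781, -0.2320280820131302), 0.03653118759393692)
scene cap ((0.5555738806724548, -0.23590591549873352), 0.10804981738328934)
```

View pics/tsh.png

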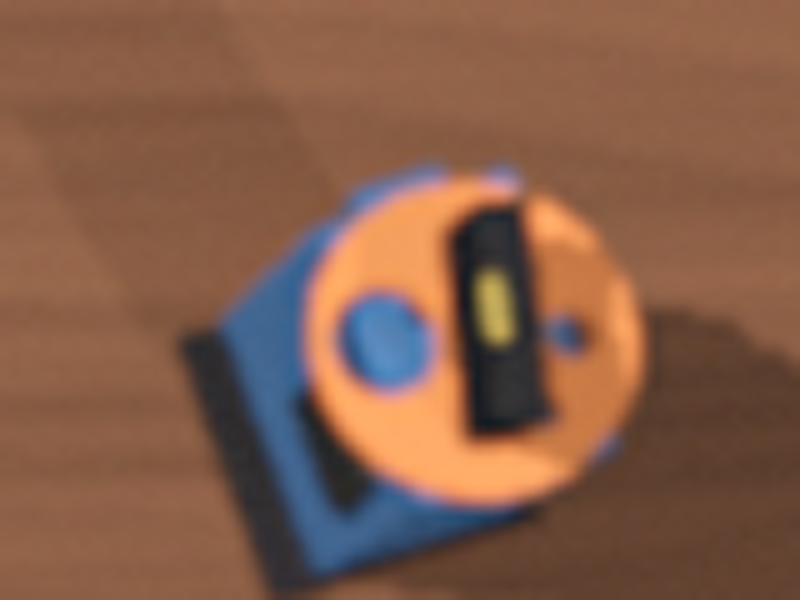

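View pics/ssh.png

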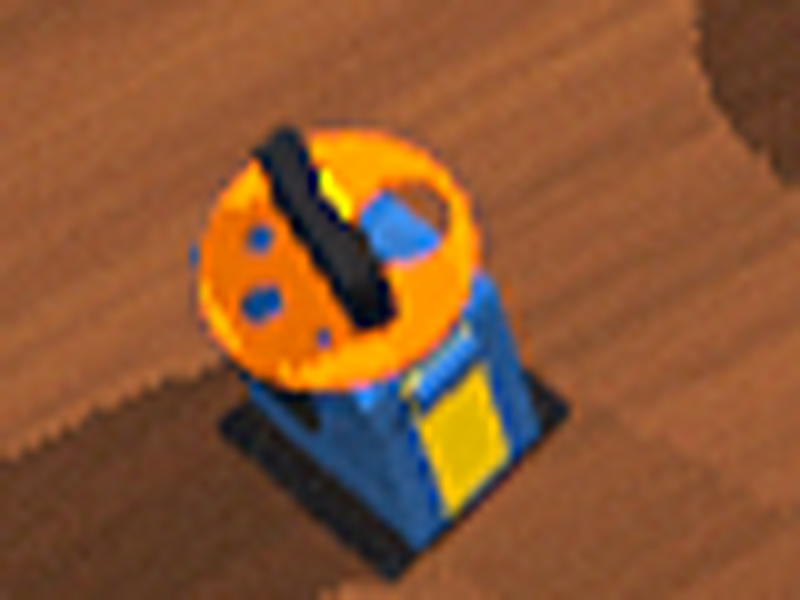

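```bash
python3 - <<'E'
from h import *
def sc(p):return (np.array(p,float)+.5)/10-.5+np.array([160,220])
def tc(p):return (np.array(p,float)+.5)/10-.5+np.array([350,180])
f=onz("scene",[sc(p) for p in((222,428),(395,580),(570,408))],.003);print("foot scene L,B,R\n",f,np.linalg.norm(np.diff(f,axis=0),axis=1),"centre",(f[0]+f[2])/2)
d=np.diff(f,axis=0)[:,:2];print("ang edges",np.degrees(np.arctan2(d[:,1],d[:,0])))
g=onz("top",[tc(p) for p in((180,345),(275,592),(540,512))],.004);print("foot top\n",g,np.linalg.norm(np.diff(g,axis=0),axis=1),"c",(g[0]+g[2])/2)
d=np.diff(g,axis=0)[:,:2];print("ang",np.degrees(np.arctan2(d[:,1],d[:,0])))
# cap ellipse
c=onz("top",[tc((473,339))],.1);print("cap c top",c)
c2=onz("scene",[sc((342,258))],.1);print("cap c scene",c2); print(tri(sc((342,258)),tc((473,339))))
hb=onz("top",[tc((388,342))],.1);print("bighole top",hb,np.linalg.norm(hb-c))
hs=onz("scene",[sc((403,222))],.1);print("bighole sc",hs,np.linalg.norm(hs-c2))
for a,b in((hb,c),(hs,c2)):
    v=(a-b)[0];print(np.degrees(np.arctan2(v[1],v[0])))
# bar top at .13
b=onz("top",[tc(p) for p in((487,215),(510,420))],.13);print("bar ends",b,b.mean(0));v=b[0]-b[1];print(np.degrees(np.arctan2(v[1],v[0])))
print("marker top",onz("top",[tc((495,307))],.13))
E
```

```text
foot scene L,B,R
 [[ 0.5099 -0.2708  0.003 ]
 [ 0.573  -0.2531  0.003 ]
 [ 0.5558 -0.1909  0.003 ]] [0.0656 0.0645] centre [ 0.5328 -0.2308  0.003 ]
ang edges [ 15.6806 105.5271]
foot top
 [[ 0.5565 -0.1917  0.004 ]
 [ 0.4972 -0.209   0.004 ]
 [ 0.5139 -0.2725  0.004 ]] [0.0618 0.0657] c [ 0.5352 -0.2321  0.004 ]
ang [-163.7982  -75.2511]
cap c top [[ 0.5355 -0.2316  0.1   ]]
cap c scene [[ 0.5329 -0.2302  0.1   ]]
(array([ 0.5347, -0.2305,  0.1036]), np.float64(3.535285917913009e-05))
bighole top [[ 0.5354 -0.2135  0.1   ]] 0.018082850873649286
bighole sc [[ 0.5325 -0.2128  0.1   ]] 0.017398712071439153
90.15225623853995
91.28010431410131
bar ends [[ 0.5552 -0.2279  0.13  ]
 [ 0.5121 -0.2283  0.13  ]] [ 0.5336 -0.2281  0.13  ]
0.575016638713311
marker top [[ 0.5357 -0.2276  0.13  ]]
```

```bash
python3 - <<'E'
from h import *
t=cv2.imread("pics/top0.png");s=cv2.imread("pics/scene0.png")
a=cv2.resize(t[205:270,145:215],None,fx=8,fy=8,interpolation=cv2.INTER_CUBIC)[:,:400*2]
crop(t,150,208,56,60,10,"pics/tn.png");crop(s,310,145,60,50,10,"pics/sn.png")
E
```

```text
(no output)
```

View pics/tn.png

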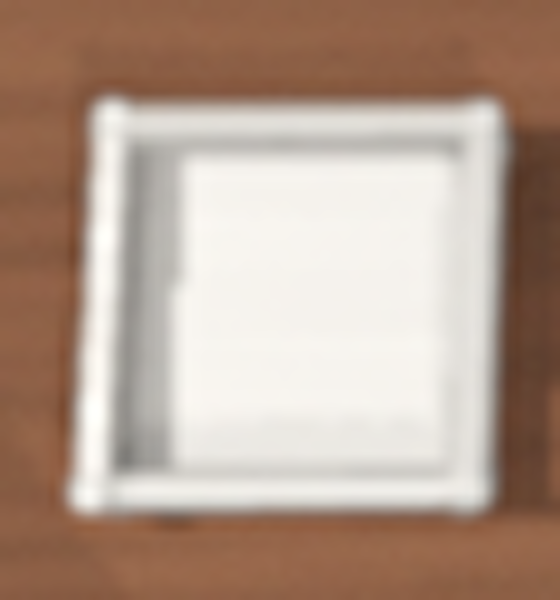

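View pics/sn.png

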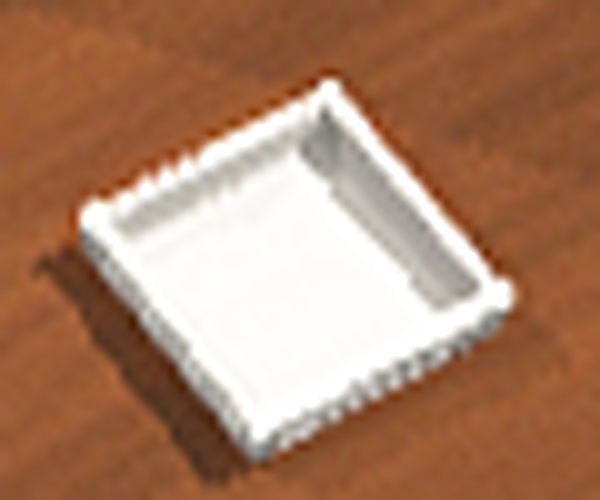

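```bash
python3 - <<'E'
from h import *
from scipy.spatial.transform import Rotation as R
T=np.array([(93,99),(506,99),(492,514),(70,512)])
S=np.array([(332,80),(515,292),(255,442),(80,210)])
t=(T+.5)/10-.5+[150,208];s=(S+.5)/10-.5+[310,145]
for n,p in(("top",t),("scene",s)):
    w=onz(n,p,.018)[:,:2];print(n,w,w.mean(0))
    for i in range(4):
        v=w[(i+1)%4]-w[i];print(np.linalg.norm(v).round(4),np.degrees(np.arctan2(v[1],v[0])).round(1))
for i,j in((1,2),(3,0),(2,3),(0,1)): pass
o=bot.get_obs();r=R.from_quat(o["tool_rot"]).as_matrix();print(r)
# spanner pts & others
P={"spanner":[(152,342),(208,302)],"driver":[(279,92),(282,165)],"hub":[(175,143)],"seal":[(388,140)]}
for k,v in P.items(): print(k,onz("top",v,.005)[:,:2])
E
```

```text
top [[0.5616 0.2943]
 [0.5584 0.1991]
 [0.4627 0.2015]
 [0.4664 0.2967]] [0.5123 0.2479]
0.0953 -91.9
0.0958 178.5
0.0952 87.8
0.0953 -1.4
scene [[0.4654 0.2959]
 [0.5558 0.2938]
 [0.5555 0.1998]
 [0.4624 0.2053]] [0.5098 0.2487]
0.0904 -1.3
0.0941 -90.2
0.0933 176.6
0.0906 88.1
[[-0.0006 -0.9451  0.3267]
 [-0.0018  0.3267  0.9451]
 [-1.      0.     -0.0019]]
spanner [[0.2857 0.3047]
 [0.3671 0.1825]]
driver [[0.8774 0.0056]
 [0.6841 0.0051]]
hub [[0.749 0.264]]
seal [[ 0.74  -0.257]]
```

Emit:
arm_command(moves=[0,0,0,-0.114,0,0,-1,0,0,0,-0.114,0,0,-1,0,0,0,-0.114,0,0,-1,0,0,0,0,0,0,-1])

```text
clock: 0.43
eef_pos: [0.1631, 0.4717, 0.4017]
tool_rot: [0.507, -0.496, -0.505, -0.492]
ft_force: [0.5, -0.2, -0.7]
grip_width: 0.0855
```

```bash
cat >> h.py <<'E'
from scipy.spatial.transform import Rotation as R
def st():
    o=bot.get_obs();r=R.from_quat(o["tool_rot"]).as_matrix();p=np.array(o["eef_pos"])
    print("t",round(o["clock"],2),"p",p,"grasp",p+.155*r[:,0],"w",round(o["grip_width"],4),"F",o["ft_force"],"M",o["ft_torque"])
    print("j",o["joint_pos"],"x",r[:,0],"z",r[:,2],"zyaw",np.degrees(np.arctan2(r[1,2],r[0,2])))
    return p,r
def to(pg,rg=None,grasp=True):
    p,r=st()
    if rg is None: rg=r
    pg=np.array(pg,float)
    pf=pg-.155*rg[:,0] if grasp else pg
    print("shift tool",r.T@(pf-p),"dist",np.linalg.norm(pf-p),"turn",R.from_matrix(r.T@rg).as_rotvec())
def down(yawz):
    a=np.radians(yawz);z=np.array([np.cos(a),np.sin(a),0]);x=np.array([0,0,-1.]);return np.c_[x,np.cross(z,x),z]
E
python3 -c "
from h import *
to((.534,-.2305,.185),down(90.5))"
```

```text
t 0.43 p [0.1631 0.4717 0.4017] grasp [0.1627 0.4707 0.2467] w 0.0855 F [ 0.5404 -0.1512 -0.7009] M [-0.0237  0.0311  0.0507]
j [1.238  0.2434 0.0007 1.3352 0.     1.2136] x [-0.0023 -0.0066 -1.    ] z [-0.0243  0.9997 -0.0066] zyaw 91.39497014455685
shift tool [ 0.0655 -0.3539 -0.7106] dist 0.7965562872362933 turn [ 0.0156 -0.0066 -0.0024]
```

Emit:
arm_command(moves=[0,-0.0175,-0.0355,0,0,0,-1,0,-0.0175,-0.0355,0,0,0,-1,0,-0.0175,-0.0355,0,0,0,-1,0,-0.0175,-0.0355,0,0,0,-1,0,-0.0175,-0.0355,0,0,0,-1,0,-0.0175,-0.0355,0,0,0,-1,0,-0.0175,-0.0355,0,0,0,-1,0,-0.0175,-0.0355,0,0,0,-1,0,-0.0175,-0.0355,0,0,0,-1,0,-0.0175,-0.0355,0,0,0,-1,0,-0.0175,-0.0355,0,0,0,-1,0,-0.0175,-0.0355,0,0,0,-1,0,-0.0175,-0.0355,0,0,0,-1,0,-0.0175,-0.0355,0,0,0,-1,0,-0.0175,-0.0355,0,0,0,-1,0,-0.0175,-0.0355,0,0,0,-1,0,-0.0175,-0.0355,0,0,0,-1,0,-0.0175,-0.0355,0,0,0,-1])

```text
clock: 1.93
eef_pos: [0.487, -0.1899, 0.4007]
tool_rot: [-0.496, 0.507, 0.494, 0.503]
ft_force: [0.7, 0.8, 0.8]
grip_width: 0.0858
```

```bash
python3 -c "
from h import *
to((.534,-.2305,.185),down(90.5))"
```

```text
t 1.93 p [ 0.487  -0.1899  0.4007] grasp [ 0.4867 -0.1908  0.2457] w 0.0858 F [0.6521 0.7903 0.8253] M [ 0.0469 -0.0872  0.0443]
j [-0.3702  0.2875  0.0572  1.3407 -0.0063 -0.3515] x [-0.0024 -0.0058 -1.    ] z [ 0.0186  0.9998 -0.0059] zyaw 88.93262074819894
shift tool [ 0.0609 -0.0479 -0.0394] dist 0.08685737997791258 turn [-0.0274 -0.0059 -0.0024]
```

Emit:
arm_command(moves=[0.015,-0.012,-0.01,-0.007,0,0,-1,0.015,-0.012,-0.01,-0.007,0,0,-1,0.015,-0.012,-0.01,-0.007,0,0,-1,0.015,-0.012,-0.01,-0.007,-0.005,0,-1,0,0,0,0,0,0,-1])

```text
clock: 2.35
eef_pos: [0.538, -0.2433, 0.3366]
tool_rot: [-0.496, 0.506, 0.495, 0.504]
ft_force: [-0.5, 0.5, -0.4]
grip_width: 0.0853
```

```bash
python3 -c "
from h import *
to((.534,-.2305,.125),down(90.5))
t=bot.camera('top')[:,:,::-1].copy();s=bot.camera('scene')[:,:,::-1].copy()
cv2.imwrite('pics/t1.png',t);cv2.imwrite('pics/s1.png',s)
crop(t,340,150,100,100,6,'pics/t1c.png');crop(s,140,180,100,100,6,'pics/s1c.png')
"
```

```text
t 2.35 p [ 0.538  -0.2433  0.3366] grasp [ 0.538  -0.2438  0.1816] w 0.0853 F [-0.5072  0.4511 -0.3933] M [ 0.0158 -0.0329 -0.0103]
j [-0.4239  0.454   0.1328  1.2486 -0.0033 -0.4056] x [-0.0004 -0.0034 -1.    ] z [ 0.0183  0.9998 -0.0034] zyaw 88.95341219444289
shift tool [0.0565 0.0043 0.0129] dist 0.058123944925940946 turn [-0.027  -0.0034 -0.0004]
```

View pics/t1c.png

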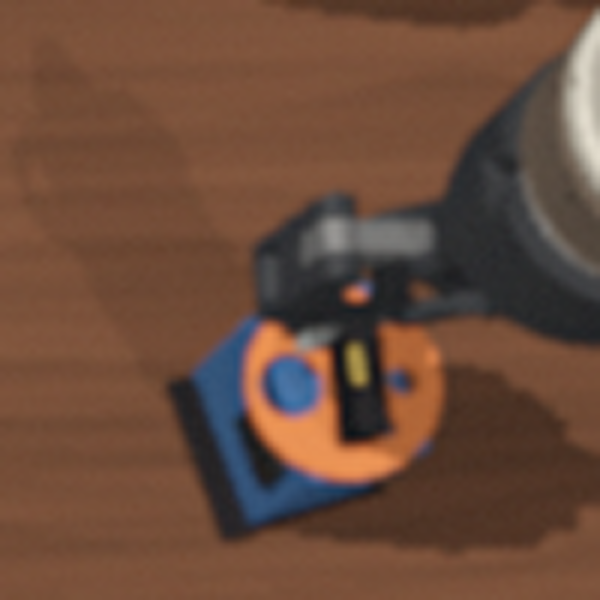

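View pics/s1c.png

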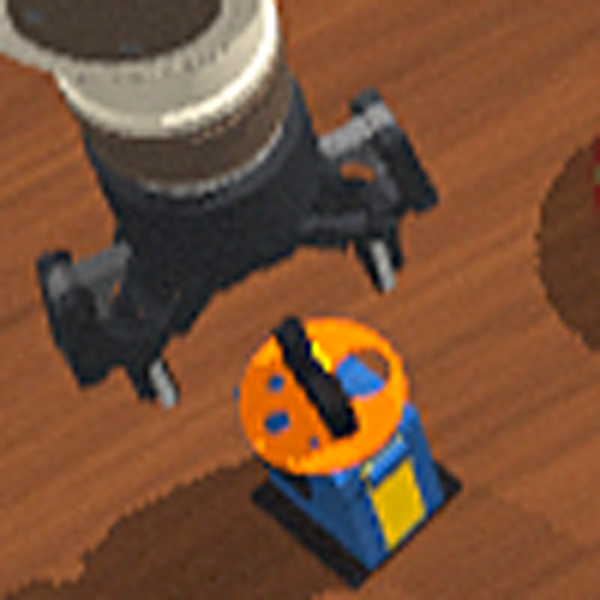

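The gripper is above the bar, with the jaws on either side of it. Next I'll correct the 13 mm offset and then descend.

Emit:
arm_command(moves=[0,0.004,0.0125,-0.03,0,0,-1,0,0,0,0,0,0,-1,0.01,0,0,0,0,0,-1,0.01,0,0,0,0,0,-1,0.01,0,0,0,0,0,-1,0,0,0,0,0,0,-1])

```text
clock: 2.95
eef_pos: [0.5324, -0.2274, 0.312]
tool_rot: [0.506, -0.497, -0.499, -0.497]
ft_force: [-1.5, -0.5, -1.0]
grip_width: 0.0851
```

```bash
python3 -c "
from h import *
to((.534,-.2305,.124),down(90.5))
"
```

```text
t 2.95 p [ 0.5324 -0.2274  0.312 ] grasp [ 0.5335 -0.2285  0.157 ] w 0.0851 F [-1.4534 -0.4568 -0.9907] M [ 0.0123  0.0306 -0.0167]
j [-0.4029  0.4448  0.0519  1.1689 -0.0035 -0.413 ] x [ 0.0069 -0.0067 -1.    ] z [-0.0101  0.9999 -0.0068] zyaw 90.5764364415225
shift tool [ 0.0331 -0.0013 -0.0029] dist 0.03321710918286352 turn [ 0.0014 -0.0068  0.0069]
```

Emit:
arm_command(moves=[0.011,-0.001,-0.002,0,-0.006,0.006,-1,0.011,0,0,0,0,0,-1,0.01,0,0,0,0,0,-1,0,0,0,0,0,0,-1,0,0,0,0,0,0,0.3,0,0,0,0,0,0,0.3])

```text
clock: 3.45
eef_pos: [0.5332, -0.2304, 0.2751]
tool_rot: [-0.501, 0.498, 0.503, 0.497]
ft_force: [-0.1, 1.1, -0.2]
grip_width: 0.064
```

```bash
python3 -c "
from h import *
to((.534,-.2305,.124),down(90.5))
"
```

```text
t 3.45 p [ 0.5332 -0.2304  0.2751] grasp [ 0.5327 -0.2302  0.1201] w 0.064 F [-0.1291  1.1101 -0.2027] M [ 0.0089 -0.0361  0.0006]
j [-0.4078  0.4835  0.0115  1.102  -0.0002 -0.416 ] x [-0.003   0.0011 -1.    ] z [-0.0082  1.      0.0011] zyaw 90.46709253101464
shift tool [-0.0039 -0.0008 -0.0001] dist 0.003956845706532001 turn [-0.0006  0.0011 -0.003 ]
```

Emit:
arm_command(moves=[-0.005,0,0,0,0,0,0.3,0,0,0,0,0,0,1,0,0,0,0,0,0,1,0,0,0,0,0,0,1,0,0,0,0,0,0,1,0,0,0,0,0,0,1,0,0,0,0,0,0,1,0,0,0,0,0,0,1])

```text
clock: 4.12
eef_pos: [0.5338, -0.2309, 0.2822]
tool_rot: [0.502, -0.498, -0.502, -0.498]
ft_force: [0.3, -1.1, -1.0]
grip_width: 0.0107
```

```bash
python3 -c "
from h import *
to((.534,-.2305,.124),down(90.5))
"
```

```text
t 4.12 p [ 0.5338 -0.2309  0.2822] grasp [ 0.5337 -0.231   0.1272] w 0.0107 F [ 0.3155 -1.1119 -1.0289] M [ 0.0232 -0.0149  0.0556]
j [-0.4081  0.4774  0.0216  1.1151 -0.0007 -0.4159] x [-0.0003 -0.0006 -1.    ] z [-0.0077  1.     -0.0006] zyaw 90.4439195204473
shift tool [ 0.0032 -0.0002  0.0004] dist 0.0032807613512467657 turn [-0.001  -0.0006 -0.0003]
```

Emit:
arm_command(moves=[-0.01,0,0,0,0,0,1,-0.02,0,0,0,0,0,1,-0.025,0,0,0,0,0,1,-0.025,0,0,0,0,0,1,-0.01,0,0,0,0,0,1,0,0,0,0,0,0,1])

```text
clock: 4.62
eef_pos: [0.5318, -0.2297, 0.373]
tool_rot: [-0.497, 0.5, 0.507, 0.496]
ft_force: [0.7, -0.7, -3.3]
grip_width: 0.0107
```

```bash
python3 -c "
from h import *
to((.511,.2483,.222),down(90.5-17.3))
t=bot.camera('top')[:,:,::-1].copy();s=bot.camera('scene')[:,:,::-1].copy()
crop(t,340,150,100,100,6,'pics/t2c.png');crop(s,140,180,100,100,6,'pics/s2c.png')
"
```

```text
t 4.62 p [ 0.5318 -0.2297  0.373 ] grasp [ 0.5297 -0.2288  0.218 ] w 0.0107 F [ 0.7121 -0.73   -3.2562] M [-0.0236 -0.01    0.0223]
j [-0.4077  0.4195  0.1755  1.3414  0.0001 -0.4158] x [-0.0134  0.0059 -0.9999] z [-0.0081  0.9999  0.006 ] zyaw 90.46446025101505
shift tool [-0.001   0.0169  0.4781] dist 0.47842627498775153 turn [ 0.3014  0.0039 -0.0142]
```

View pics/s2c.png

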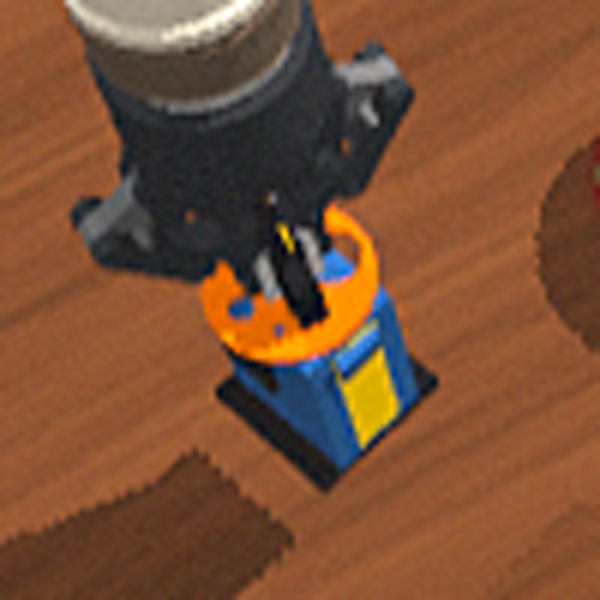

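The shaker hangs straight from the bar. Carrying it towards the socket.

Emit:
arm_command(moves=[0,0,0.012,0,0,0,1,0,0.001,0.024,0,0,0,1,0,0.001,0.03,0,0,0,1,0,0.001,0.03,0,0,0,1,0,0.001,0.03,0,0,0,1,0,0.001,0.03,0,0,0,1,0,0.001,0.03,0,0,0,1,0,0.001,0.03,0,0,0,1,0,0.001,0.03,0,0,0,1,0,0.001,0.03,0,0,0,1,0,0.001,0.03,0,0,0,1,0,0.001,0.03,0,0,0,1,0,0.001,0.03,0,0,0,1,0,0.001,0.03,0,0,0,1,0,0.001,0.03,0,0,0,1,0,0.001,0.024,0,0,0,1,0,0,0.012,0,0,0,1,0,0,0,0.1,0,0,1,0,0,0,0.1,0,0,1,0,0,0,0.1,0,0,1])

```text
clock: 6.38
eef_pos: [0.496, 0.2627, 0.3434]
tool_rot: [-0.402, 0.589, 0.436, 0.548]
ft_force: [0.3, -0.8, -4.6]
grip_width: 0.0105
```

Emit:
arm_command(moves=[0,0,0,0,0,0,1])

```text
clock: 6.47
eef_pos: [0.4952, 0.2629, 0.342]
tool_rot: [-0.402, 0.591, 0.436, 0.547]
ft_force: [0.4, -0.3, -4.5]
grip_width: 0.0109
```

```bash
python3 -c "
from h import *
to((.511,.2483,.222),down(90.5-17.3))
t=bot.camera('top')[:,:,::-1].copy();s=bot.camera('scene')[:,:,::-1].copy()
cv2.imwrite('pics/t3.png',t);cv2.imwrite('pics/s3.png',s)
crop(t,130,160,130,120,6,'pics/t3c.png');crop(s,280,80,120,120,5,'pics/s3c.png')
"
```

```text
t 6.47 p [0.4952 0.2629 0.342 ] grasp [0.4832 0.2632 0.1874] w 0.0109 F [ 0.4208 -0.3375 -4.5471] M [-0.0015 -0.1331 -0.0243]
j [0.4793 0.424  0.0988 1.3135 0.0377 0.7794] x [-0.0775  0.0022 -0.997 ] z [ 0.296   0.955  -0.0209] zyaw 72.77758474057312
shift tool [-0.0362 -0.0167 -0.01  ] dist 0.04108693902295775 turn [-0.0082 -0.0206 -0.0748]
```

View pics/s3c.png

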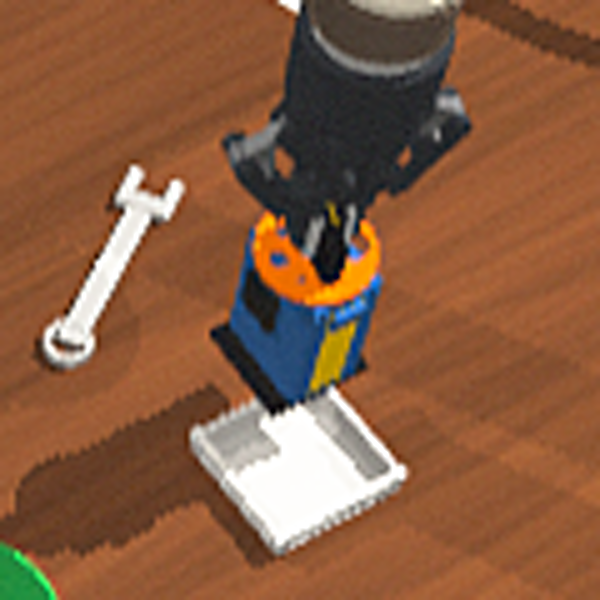

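View pics/t3c.png

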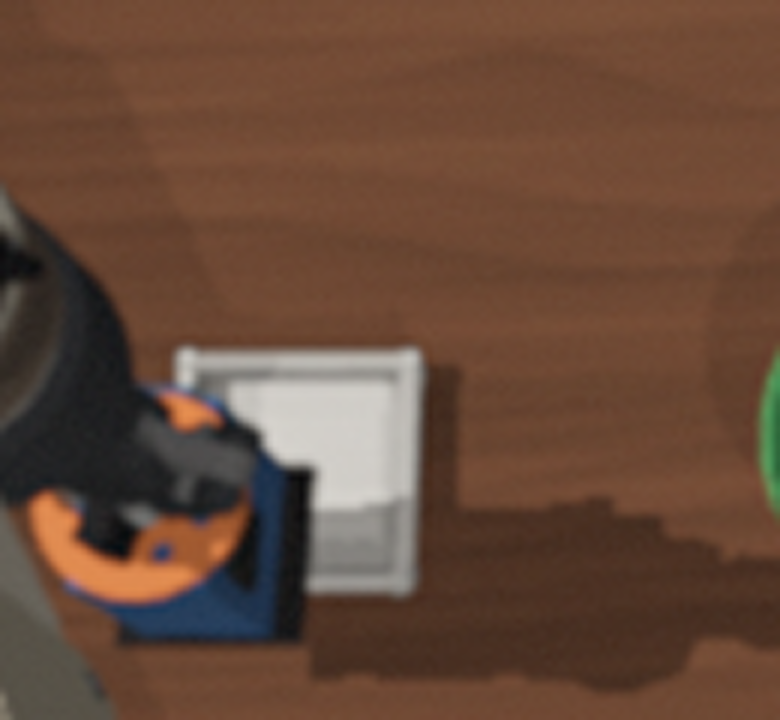

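Emit:
arm_command(moves=[-0.01,0,0,-0.008,-0.02,-0.075,1,0,-0.008,-0.005,0,0,0,1,0,-0.008,-0.005,0,0,0,1,0,0,0,0,0,0,1,0,0,0,0,0,0,1])

```text
clock: 6.98
eef_pos: [0.5092, 0.2451, 0.3498]
tool_rot: [-0.424, 0.568, 0.425, 0.563]
ft_force: [-0.1, -0.2, -4.4]
grip_width: 0.0103
```

```bash
python3 -c "
from h import *
to((.511,.2483,.175),down(90.5-17.3))
"
```

```text
t 6.98 p [0.5092 0.2451 0.3498] grasp [0.5082 0.2446 0.1948] w 0.0103 F [-0.0501 -0.1637 -4.4024] M [ 0.0495  0.0085 -0.0149]
j [0.4486 0.4001 0.0848 1.2625 0.     0.7328] x [-0.0063 -0.003  -1.    ] z [ 0.2804  0.9599 -0.0046] zyaw 73.71469332534943
shift tool [ 0.0198 -0.0009  0.0037] dist 0.020111592529841023 turn [ 0.009  -0.0047 -0.0052]
```

Emit:
arm_command(moves=[0.012,-0.001,0.0037,0.009,-0.004,-0.005,1,0.006,0,0,0,0,0,1,0,0,0,0,0,0,1])

```text
clock: 7.23
eef_pos: [0.512, 0.2468, 0.3306]
tool_rot: [-0.42, 0.569, 0.422, 0.567]
ft_force: [0.1, -0.7, -3.3]
grip_width: 0.0106
```

```bash
python3 -c "
from h import *
to((.511,.2483,.150),down(90.5-17.3))
t=bot.camera('top')[:,:,::-1].copy();s=bot.camera('scene')[:,:,::-1].copy()
cv2.imwrite('pics/t4.png',t);cv2.imwrite('pics/s4.png',s)
crop(t,140,180,80,90,8,'pics/t4c.png');crop(s,300,110,80,90,8,'pics/s4c.png')
st()"
```

```text
t 7.23 p [0.512  0.2468 0.3306] grasp [0.5114 0.2467 0.1756] w 0.0106 F [ 0.123  -0.6628 -3.294 ] M [-0.0041  0.0563 -0.0264]
j [0.4489 0.4169 0.059  1.2164 0.001  0.7444] x [-0.0036 -0.0006 -1.    ] z [ 0.2912  0.9567 -0.0016] zyaw 73.07004319295527
shift tool [0.0256 0.0013 0.0012] dist 0.025701925444063602 turn [-0.0023 -0.0016 -0.0033]
t 7.33 p [0.5121 0.247  0.3315] grasp [0.5117 0.2469 0.1765] w 0.0102 F [-0.5428 -0.8778 -3.5376] M [ 0.0439 -0.0004 -0.0035]
j [0.4492 0.4162 0.0602 1.2171 0.0009 0.7445] x [-0.0025 -0.0002 -1.    ] z [ 0.2911  0.9567 -0.0009] zyaw 73.07827911562067
```

View pics/s4c.png

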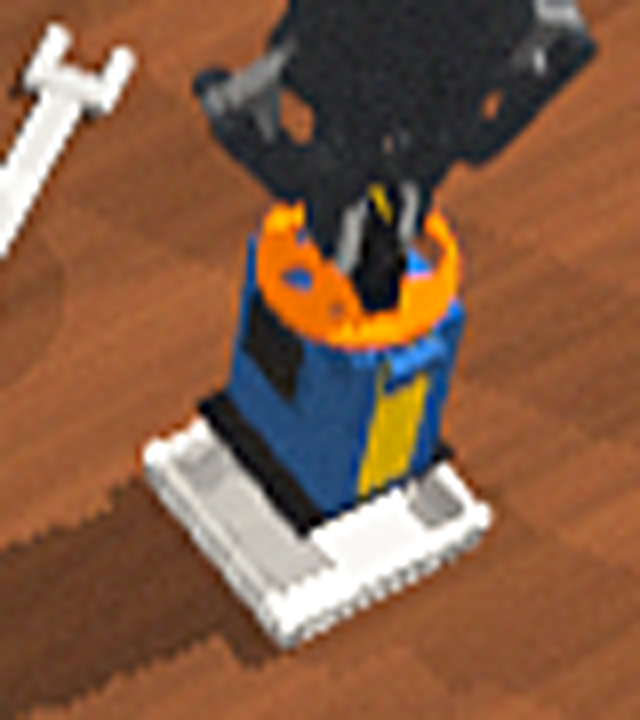

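View pics/t4c.png

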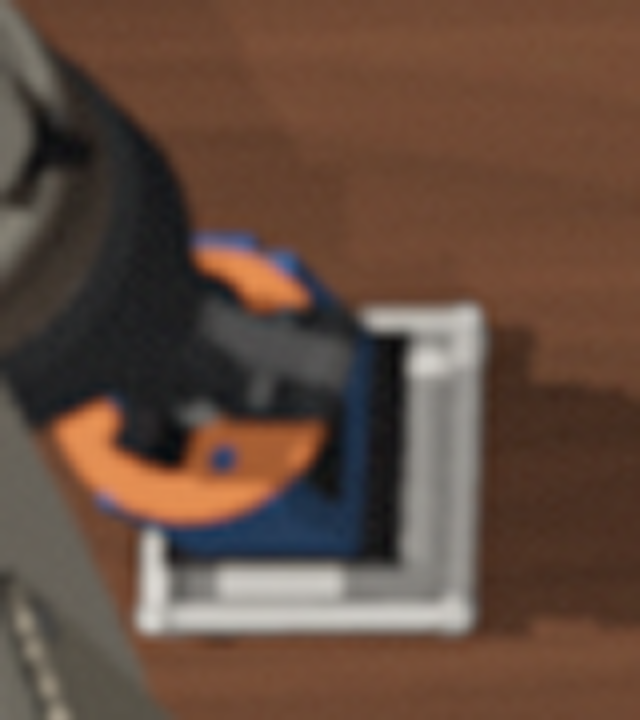

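```bash
python3 - <<'E'
from h import *
s=(np.array([(200,408),(308,533),(452,453)])+.5)/8-.5+[300,110]
t=(np.array([(408,338),(401,563)])+.5)/8-.5+[140,180]
f=onz("scene",s,.0525);print(f,np.linalg.norm(np.diff(f,axis=0),axis=1),"c",(f[0]+f[2])/2)
d=np.diff(f,axis=0);print(np.degrees(np.arctan2(d[:,1],d[:,0])))
g=onz("top",t,.0535);print(g);d=g[1]-g[0];print(np.degrees(np.arctan2(d[1],d[0])))
E
```

```text
[[0.4777 0.2162 0.0525]
 [0.5423 0.2159 0.0525]
 [0.5432 0.2794 0.0525]] [0.0646 0.0634] c [0.5105 0.2478 0.0525]
[-0.2074 89.2304]
[[0.5416 0.2139 0.0535]
 [0.479  0.215  0.0535]]
178.95915183662265
```

Foot and socket agree to within about 1 mm and 1°, so I'm lowering the shaker.

Emit:
arm_command(moves=[0.006,0.0,0.0008,0.014,0,0,1,0.006,0,0,0,0,0,1,0.006,0,0,0,0,0,1,0.005,0,0,0,0,0,1,0,0,0,0,0,0,1])

```text
clock: 7.75
eef_pos: [0.5123, 0.2481, 0.3074]
tool_rot: [-0.416, 0.572, 0.417, 0.571]
ft_force: [0.2, 0.6, -3.9]
grip_width: 0.0107
```

```bash
python3 -c "
from h import *
to((.5115,.2475,.131),down(90.5-18.3))"
```

```text
t 7.75 p [0.5123 0.2481 0.3074] grasp [0.5121 0.2482 0.1524] w 0.0107 F [ 0.1619  0.6487 -3.8809] M [-0.0048  0.0764  0.0216]
j [0.4507 0.4345 0.0227 1.1603 0.0014 0.7605] x [-0.0017  0.0007 -1.    ] z [0.3049 0.9524 0.0001] zyaw 72.24732235508458
shift tool [ 0.0214  0.0006 -0.0008] dist 0.021389055126858927 turn [ 0.0008  0.0001 -0.0019]
```

Emit:
arm_command(moves=[0.005,0,-0.0006,0,0,0,1,0.005,0,0,0,0,0,1,0.004,0,0,0,0,0,1,0.004,0,0,0,0,0,1,0.003,0,0,0,0,0,1])

```text
clock: 8.17
eef_pos: [0.5122, 0.2475, 0.286]
tool_rot: [-0.417, 0.571, 0.417, 0.571]
ft_force: [-5.6, -3.7, 21.7]
grip_width: 0.0106
```

```bash
python3 -c "
from h import *
to((.5115,.2475,.131),down(90.5-18.3))"
```

```text
t 8.17 p [0.5122 0.2475 0.286 ] grasp [0.5122 0.2476 0.131 ] w 0.0106 F [-5.5533 -3.6855 21.7103] M [-0.7189  1.5372  0.0428]
j [ 0.4501  0.4506 -0.0113  1.1087  0.0006  0.7597] x [-0.      0.0006 -1.    ] z [0.3047 0.9525 0.0006] zyaw 72.26167891247368
shift tool [ 0.      0.0006 -0.0002] dist 0.000664134839196712 turn [ 0.0011  0.0006 -0.0002]
```

Emit:
arm_command(moves=[-0.001,0,0,0,0,0,1,0,0,0,0,0,0,1])

```text
clock: 8.33
eef_pos: [0.5123, 0.2475, 0.2876]
tool_rot: [-0.417, 0.571, 0.417, 0.572]
ft_force: [0.6, 0.3, -3.5]
grip_width: 0.0106
```

```bash
python3 -c "
from h import *
t=bot.camera('top')[:,:,::-1].copy();s=bot.camera('scene')[:,:,::-1].copy()
crop(t,140,180,80,90,8,'pics/t5c.png');crop(s,300,110,80,90,8,'pics/s5c.png')
st()"
```

```text
t 8.43 p [0.5122 0.2475 0.2872] grasp [0.5122 0.2476 0.1322] w 0.0105 F [-0.6712  0.0724 -4.3234] M [-0.0037  0.0579  0.0456]
j [ 0.45    0.4492 -0.01    1.1107  0.0006  0.7596] x [ 0.0005  0.0009 -1.    ] z [0.3047 0.9524 0.001 ] zyaw 72.25765954197783
```

View pics/s5c.png

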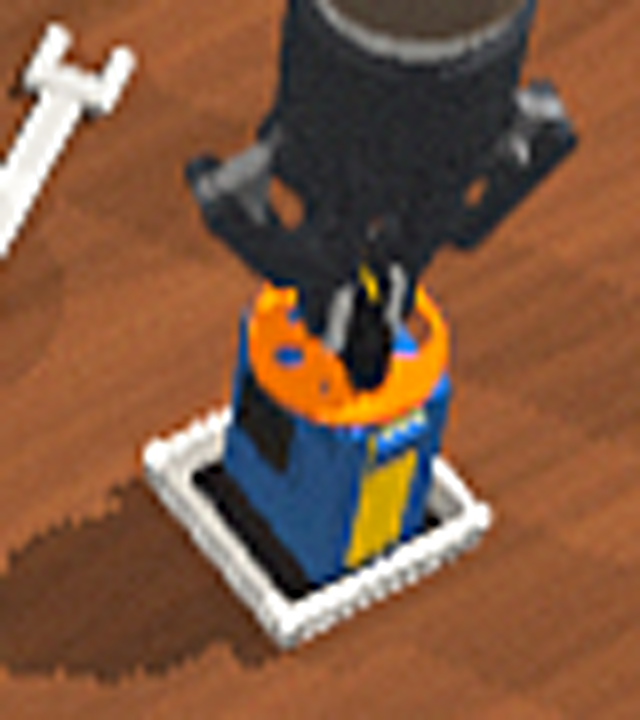

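View pics/t5c.png

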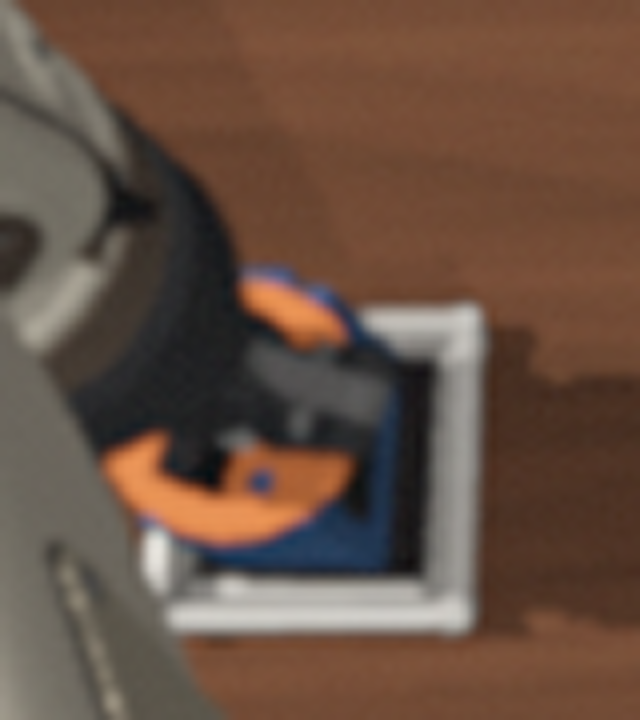

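Emit:
arm_command(moves=[0.001,0,0,0,0,0,1,0,0,0,0.11,0,0,1,0,0,0,0.11,0,0,1,-0.0003,0,0,0.11,0,0,1,-0.0003,0,0,0.11,0,0,1])

```text
clock: 8.85
eef_pos: [0.5118, 0.2478, 0.2863]
tool_rot: [-0.276, 0.651, 0.277, 0.651]
ft_force: [0.2, -0.2, -3.1]
grip_width: 0.011
```

```bash
python3 -c "
from h import *
to((.5122,.2476,.1315),down(-4))"
```

```text
t 8.85 p [0.5118 0.2478 0.2863] grasp [0.5116 0.2481 0.1313] w 0.011 F [ 0.2364 -0.1565 -3.0672] M [-0.1443  0.085   0.0521]
j [ 0.4504  0.4501 -0.0112  1.1096  0.0021  1.2171] x [-0.001   0.0019 -1.    ] z [0.6937 0.7203 0.0006] zyaw 46.075595138333966
shift tool [-0.0002 -0.0004  0.0001] dist 0.00048021395957831395 turn [ 0.874  -0.0003 -0.0022]
```

Emit:
arm_command(moves=[0.0005,0,0,0.11,0,0,1,0,0,0,0.11,0,0,1,0,0,0,0.11,0,0,1,-0.0003,0,0,0.11,0,0,1,0,0,0,0.11,0,0,1,0,0,0,0.11,0,0,1,0,0,0,0.1,0,0,1,0,0,0,0.03,0,0,1,0,0,0,0,0,0,1])

```text
clock: 9.6
eef_pos: [0.5117, 0.2477, 0.2863]
tool_rot: [0.01, 0.707, -0.01, 0.707]
ft_force: [0.0, 0.1, -1.8]
grip_width: 0.0107
```

```bash
python3 -c "
from h import *
to((.5122,.2476,.1315),down(-4))"
```

```text
t 9.6 p [0.5117 0.2477 0.2863] grasp [0.5117 0.2477 0.1313] w 0.0107 F [ 0.0201  0.094  -1.8053] M [-0.0687  0.0503  0.0214]
j [ 0.4507  0.45   -0.0114  1.1097  0.0002  2.0498] x [-0.0004  0.     -1.    ] z [ 0.9996 -0.0284 -0.0004] zyaw -1.6250233191162082
shift tool [-0.0002 -0.      0.0005] dist 0.0005008239601761621 turn [ 0.0415 -0.0004 -0.    ]
```

Emit:
arm_command(moves=[0,0,0,0.035,0,0,1,0,0,0,0,0,0,1,0,0,0,0,0,0,-0.2,0,0,0,0,0,0,-0.2,0,0,0,0,0,0,-0.2,-0.01,0,0,0,0,0,-0.2,-0.025,0,0,0,0,0,-0.2,-0.03,0,0,0,0,0,-0.2,-0.03,0,0,0,0,0,-0.2,-0.03,0,0,0,0,0,-0.2,-0.01,0,0,0,0,0,-0.2,0,0,0,0,0,0,-0.2])

```text
clock: 10.6
eef_pos: [0.5115, 0.2476, 0.4332]
tool_rot: [0.021, 0.705, -0.019, 0.709]
ft_force: [-0.6, 0.3, 0.2]
grip_width: 0.051
```

```bash
python3 -c "
from h import *
t=bot.camera('top')[:,:,::-1].copy();s=bot.camera('scene')[:,:,::-1].copy()
crop(t,130,180,90,90,8,'pics/t6c.png');crop(s,300,110,80,90,8,'pics/s6c.png')
st()"
```

```text
t 10.7 p [0.5113 0.2475 0.4307] grasp [0.5116 0.2478 0.2757] w 0.0512 F [-0.8798 -0.6158  0.6276] M [ 0.0126 -0.0084 -0.0079]
j [0.4507 0.3689 0.2495 1.4487 0.0005 2.0777] x [ 0.0022  0.0017 -1.    ] z [ 0.9984 -0.0562  0.0021] zyaw -3.220007946849357
```

View pics/s6c.png

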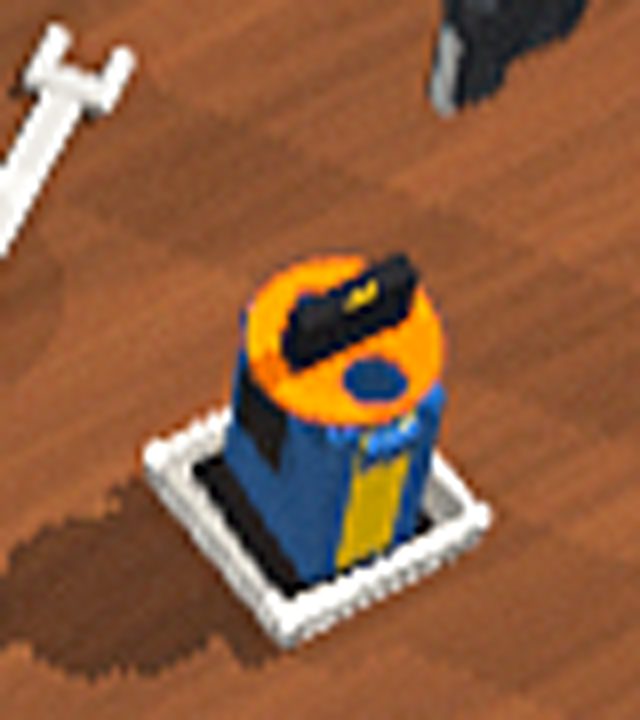

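View pics/t6c.png

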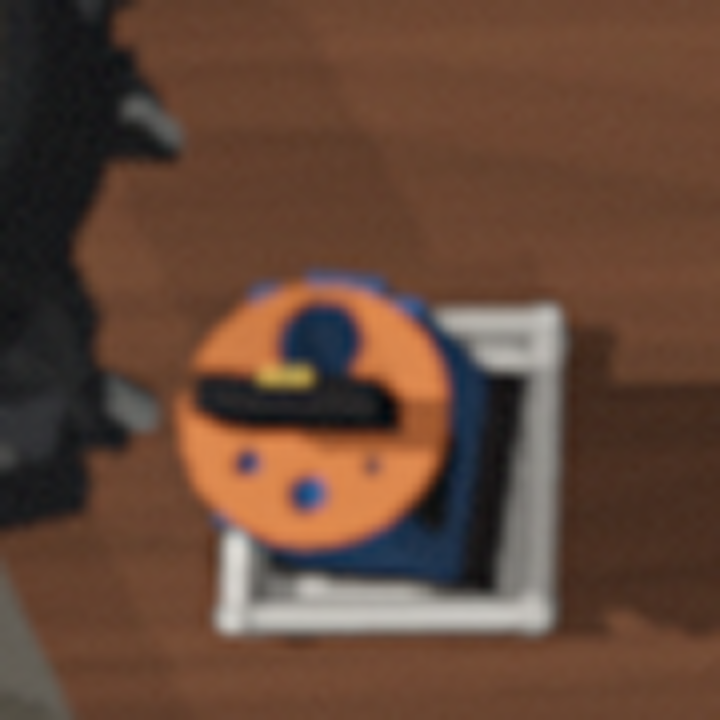

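```bash
python3 - <<'E'
from h import *
t=lambda p:(np.array(p,float)+.5)/8-.5+[130,180]
s=lambda p:(np.array(p,float)+.5)/8-.5+[300,110]
def ang(a,b):v=(b-a)[0];return np.degrees(np.arctan2(v[1],v[0])).round(2)
print("foot edge top",ang(onz("top",[t((490,588))],.01),onz("top",[t((525,378))],.01)))
print("hole top",ang(onz("top",[t((315,414))],.104),onz("top",[t((320,338))],.104)),onz("top",[t((315,414))],.104))
print("hole scene",ang(onz("scene",[s((344,341))],.104),onz("scene",[s((375,380))],.104)),onz("scene",[s((344,341))],.104))
print("left foot edge scene",ang(onz("scene",[s((195,475))],.010),onz("scene",[s((297,598))],.010)))
print("nest left edge scene",ang(onz("scene",[s((147,455))],.018),onz("scene",[s((283,640))],.018)))
# stripe mid at top/bottom front lower edge
print("front lower edge scene",ang(onz("scene",[s((310,585))],.010),onz("scene",[s((420,530))],.010)))
# bar
print("bar scene",ang(onz("scene",[s((290,330))],.134),onz("scene",[s((405,262))],.134)))
print("bar top",ang(onz("top",[t((390,400))],.134),onz("top",[t((202,385))],.134)))
E
```

```text
foot edge top -8.79
hole top -2.34 [[0.5125 0.2484 0.104 ]]
hole scene -3.64 [[0.5099 0.2492 0.104 ]]
left foot edge scene -1.02
nest left edge scene -4.1
front lower edge scene 86.45
bar scene 91.69
bar top 83.46
```

Both views show the big hole over the outlet, with the cap about 2–4° from the shaker's front. The shaker sits in the socket and has been let go. Before the side grasp I'll estimate the arm geometry from logged poses, to check reach.

```bash
cat > fk.py <<'E'
import numpy as np
from scipy.optimize import least_squares
D=[ # j1 j2 j3 j4?  p
([1.238,.2414,.0037,1.3352],[.1633,.4723,.4038]),
([1.238,.2434,.0007,1.3352],[.1631,.4717,.4017]),
([-.3702,.2875,.0572,1.3407],[.487,-.1899,.4007]),
([-.4239,.454,.1328,1.2486],[.538,-.2433,.3366]),
([-.4029,.4448,.0519,1.1689],[.5324,-.2274,.312]),
([-.4078,.4835,.0115,1.102],[.5332,-.2304,.2751]),
([-.4081,.4774,.0216,1.1151],[.5338,-.2309,.2822]),
([-.4077,.4195,.1755,1.3414],[.5318,-.2297,.373]),
([.4793,.424,.0988,1.3135],[.4952,.2629,.342]),
([.4486,.4001,.0848,1.2625],[.5092,.2451,.3498]),
([.4489,.4169,.059,1.2164],[.512,.2468,.3306]),
([.4507,.4345,.0227,1.1603],[.5123,.2481,.3074]),
([.45,.4492,-.01,1.1107],[.5122,.2475,.2872]),
([.4507,.3689,.2495,1.4487],[.5113,.2475,.4307]),
]
J=np.array([d[0] for d in D]);P=np.array([d[1] for d in D])
r=np.hypot(P[:,0],P[:,1]);z=P[:,2]
E
python3 - <<'E'
from fk import *
print("pitch sums",J[:,1:].sum(1), "combos j1-j2+j3",J[:,1]-J[:,2]+J[:,3])
E
```

```text
pitch sums [1.5803 1.5793 1.6854 1.8354 1.6656 1.597  1.6141 1.9364 1.8363 1.7474
 1.6923 1.6175 1.5499 2.0671] combos j1-j2+j3 [1.5729 1.5779 1.571  1.5698 1.5618 1.574  1.5709 1.5854 1.6387 1.5778
 1.5743 1.5721 1.5699 1.5681]
```

```bash
cat >> fk.py <<'E'
# pitch=j1-j2+j3 ; a=j1, b=j1-j2, s=pitch. unknown: c,h,L1,L1b,L2,L2b
def rows(J):
    a=J[:,1];b=a-J[:,2];n=len(a);o=np.ones(n);O=np.zeros(n)
    A=np.r_[np.c_[o,O,np.sin(a),np.cos(a),np.cos(b),np.sin(b)],np.c_[O,o,np.cos(a),-np.sin(a),-np.sin(b),np.cos(b)]]
    return A
E
python3 - <<'E'
from fk import *
s=J[:,1]-J[:,2]+J[:,3]
y=np.r_[r,z]
for d in(0.07,.1,.13):
    yy=np.r_[r-d*np.cos(s),z+d*np.sin(s)]
    A=rows(J)
    x,res,rk,sv=np.linalg.lstsq(A,yy,rcond=None)
    print(d,x.round(4),"rms",np.sqrt(((A@x-yy)**2).mean()),sv.round(3))
    # simplified: no c/L1b
    for cols in([1,2,4],[1,2,3,4],[1,2,4,5],[1,2,3,4,5]):
        x=np.linalg.lstsq(A[:,cols],yy,rcond=None)[0];print(cols,x.round(4),np.abs(A[:,cols]@x-yy).max())
E
```

```text
0.07 [-0.0006  0.0802  0.4872  0.0023  0.3894  0.0133] rms 0.002009670025842873 [6.473 6.473 0.267 0.267 0.169 0.169]
[1, 2, 4] [0.0811 0.4992 0.3906] 0.010059078966508705
[1, 2, 3, 4] [0.0814 0.499  0.0013 0.3894] 0.010039926139051136
[1, 2, 4, 5] [0.0797 0.4873 0.3909 0.0132] 0.00973432271068675
[1, 2, 3, 4, 5] [0.0802 0.4869 0.0017 0.3894 0.0133] 0.009707332243844347
0.1 [-0.0005  0.11    0.4883  0.0018  0.3899  0.0123] rms 0.0016368352510301321 [6.473 6.473 0.267 0.267 0.169 0.169]
[1, 2, 4] [0.1109 0.4994 0.3907] 0.008231050398417539
[1, 2, 3, 4] [0.1112 0.4993 0.001  0.3898] 0.00821702726907425
[1, 2, 4, 5] [0.1096 0.4884 0.391  0.0123] 0.007928950861049833
[1, 2, 3, 4, 5] [0.11   0.4881 0.0014 0.3898 0.0123] 0.007907833149716659
0.13 [-4.000e-04  1.398e-01  4.894e-01  1.300e-03  3.903e-01  1.140e-02] rms 0.0012640363967142039 [6.473 6.473 0.267 0.267 0.169 0.169]
[1, 2, 4] [0.1407 0.4997 0.3908] 0.006403021830326594
[1, 2, 3, 4] [0.1409 0.4995 0.0006 0.3903] 0.006394128399098253
[1, 2, 4, 5] [0.1395 0.4894 0.3911 0.0114] 0.006123579011413249
[1, 2, 3, 4, 5] [0.1398 0.4892 0.001  0.3902 0.0114] 0.006108334055589193
```

```bash
python3 - <<'E'
from fk import *
s=J[:,1]-J[:,2]+J[:,3]
A=rows(J);A=np.c_[A,np.r_[np.cos(s),-np.sin(s)]];y=np.r_[r,z]
x=np.linalg.lstsq(A[:,[1,2,4,6]],y,rcond=None)[0];print(x,np.abs(A[:,[1,2,4,6]]@x-y).max())
h,L1,L2,d=x
# IK for pregrasp/grasp, pitch options; heading h0
L1m,L2m=L1,L2
def ik(g,head,pitch):
    hd,p=np.radians(head),np.radians(pitch)
    u=np.array([np.cos(p)*np.cos(hd),np.cos(p)*np.sin(hd),-np.sin(p)])
    f=np.array(g)-.155*u; w=f-d*u  # assume j4 axis at wrist d behind flange
    j0=np.arctan2(w[1],w[0]);R=np.hypot(w[0],w[1]);Z=w[2]-h
    D=np.hypot(R,Z)
    if D>L1+L2: return None
    # upper arm angle a from vertical, forearm angle b below horizontal
    el=np.arccos(np.clip((L1**2+L2**2-D**2)/(2*L1*L2),-1,1))
    base=np.arctan2(Z,R)+np.arccos((L1**2+D**2-L2**2)/(2*L1*D))
    a=np.pi/2-base
    b=-np.arctan2(Z-L1*np.cos(a),R-L1*np.sin(a))
    j2=a-b
    return np.round([j0,a,j2,p-b, np.radians(head)-j0,R,w[2]],3)
for pitch in(10,20,30):
    for back in(0,.08):
        hd=np.radians(-4);p=np.radians(pitch);u=np.array([np.cos(p)*np.cos(hd),np.cos(p)*np.sin(hd),-np.sin(p)])
        print(pitch,back,ik(np.array([.506,.249,.064])-back*u,-4,pitch))
for head in(0,):
  for pitch in(20,60,90,110,120): print("pour",pitch,ik((.46,-.005,.14),head,pitch),ik((.46,-.005,.25),head,pitch))
E
```

```text
[0.24585105 0.50044539 0.39123262 0.23572722] 0.0014854192744078176
10 0 [ 1.154  1.035 -0.871 -1.731 -1.224  0.302  0.132]
10 0.08 [ 1.417  1.012 -0.924 -1.761 -1.487  0.285  0.146]
20 0 [ 1.1    0.829 -0.898 -1.377 -1.17   0.308  0.198]
20 0.08 [ 1.343  0.748 -0.959 -1.358 -1.413  0.287  0.225]
30 0 [ 1.017  0.631 -0.875 -0.983 -1.087  0.32   0.259]
30 0.08 [ 1.227  0.494 -0.93  -0.9   -1.297  0.295  0.299]
pour 20 [-0.054    nan    nan    nan  0.054  0.093  0.274] [-0.054 -0.127 -1.287 -0.811  0.054  0.093  0.384]
pour 60 [-0.019 -0.042 -0.794  0.294  0.019  0.265  0.478] [-0.019 -0.196 -0.585  0.658  0.019  0.265  0.588]
pour 90 [-0.011  0.25  -0.287  1.034  0.011  0.46   0.531] [-0.011  0.164 -0.092  1.315  0.011  0.46   0.641]
pour 110 [-0.008  0.509  0.044  1.454  0.008  0.594  0.507] [-0.008  0.436  0.224  1.708  0.008  0.594  0.617]
pour 120 [-0.008  0.647  0.206  1.654  0.008  0.655  0.478] [-0.008  0.574  0.375  1.895  0.008  0.655  0.588]<stdin>:17: RuntimeWarning: invalid value encountered in arccos
```

From this model, a horizontal approach at the socket folds the arm close to its limits (j4 around -1.2 to -1.4). Instead I'll carry the shaker by its bar to an open spot at about (0.59, -0.20), with its front facing radially outwards, and take the pad grip there.

Emit:
arm_command(moves=[0.02,0,0,0,0,0,-0.2,0.03,0,0,0,0,0,-0.2,0.03,0,0,0,0,0,-0.2,0.025,0,0,0,0,0,-0.2,0.015,0,0,0,0,0,-0.2,0.005,0,0,0,0,0,-0.2,0,0,0,0,0,0,-0.2])

```text
clock: 11.28
eef_pos: [0.5081, 0.2461, 0.2934]
tool_rot: [0.018, 0.709, -0.021, 0.704]
ft_force: [-0.2, 0.3, 1.5]
grip_width: 0.0512
```

```bash
python3 -c "
from h import *
to((.5117,.2477,.131),down(-3.2))"
```

```text
t 11.28 p [0.5081 0.2461 0.2934] grasp [0.507  0.2456 0.1384] w 0.0512 F [-0.1765  0.2625  1.4653] M [ 0.0087  0.0127 -0.0003]
j [ 0.4508  0.44   -0.0074  1.1315  0.0006  2.0767] x [-0.0075 -0.0029 -1.    ] z [ 0.9985 -0.0551 -0.0074] zyaw -3.156040246250796
shift tool [0.0074 0.0018 0.0035] dist 0.00838750112065452 turn [ 0.0008 -0.0074  0.0034]
```

Emit:
arm_command(moves=[0.004,0.001,0.0025,0,-0.0074,0.0034,-0.2,0.003,0.001,0.001,0,0,0,-0.2,0,0,0,0,0,0,0.3,0,0,0,0,0,0,1,0,0,0,0,0,0,1,0,0,0,0,0,0,1,0,0,0,0,0,0,1])

```text
clock: 11.87
eef_pos: [0.5122, 0.2483, 0.2875]
tool_rot: [0.02, 0.706, -0.019, 0.707]
ft_force: [-0.3, 0.5, -4.1]
grip_width: 0.0106
```

```bash
python3 -c "
from h import *
to((.5117,.2477,.131),down(-3.2))"
```

```text
t 11.87 p [0.5122 0.2483 0.2875] grasp [0.5124 0.2485 0.1325] w 0.0106 F [-0.2968  0.5142 -4.1014] M [0.0597 0.0886 0.0104]
j [ 0.4513  0.4495 -0.0088  1.111   0.0006  2.0768] x [ 0.001   0.0012 -1.    ] z [ 0.9985 -0.0547  0.001 ] zyaw -3.133109935355516
shift tool [ 0.0015 -0.0007 -0.0005] dist 0.0017132800652927202 turn [ 0.0012  0.001  -0.0013]
```

Emit:
arm_command(moves=[-0.01,0,0,0,0,0,1,-0.02,0,0,0,0,0,1,-0.025,0,0,0,0,0,1,-0.025,0,0,0,0,0,1,-0.02,0,0,0.06,0,0,1,-0.005,0,0,0.1,0,0,1,0,0,0,0.08,0,0,1,0,0,0,0,0,0,1])

```text
clock: 12.53
eef_pos: [0.5112, 0.2474, 0.3992]
tool_rot: [0.107, 0.699, -0.108, 0.698]
ft_force: [-0.1, 0.4, -4.1]
grip_width: 0.0108
```

```bash
python3 -c "
from h import *
to((.59,-.20,.222),down(-17.5))"
```

```text
t 12.53 p [0.5112 0.2474 0.3992] grasp [0.5109 0.2472 0.2443] w 0.0108 F [-0.0589  0.4278 -4.1145] M [-0.0246  0.0175  0.044 ]
j [ 0.451   0.38    0.1849  1.3781 -0.0008  2.3274] x [-0.0019 -0.0018 -1.    ] z [ 0.9536 -0.3009 -0.0012] zyaw -17.514578450377186
shift tool [ 0.0229 -0.4029  0.2098] dist 0.4548591732272449 turn [-0.0003 -0.0012  0.0023]
```

Emit:
arm_command(moves=[0,-0.012,0.006,0,0,0,1,0,-0.022,0.0115,0,0,0,1,-0.001,-0.0285,0.015,0,0,0,1,-0.001,-0.0285,0.015,0,0,0,1,-0.001,-0.0285,0.015,0,0,0,1,-0.001,-0.0285,0.015,0,0,0,1,-0.001,-0.0285,0.015,0,0,0,1,-0.001,-0.0285,0.015,0,0,0,1,-0.001,-0.0285,0.015,0,0,0,1,-0.001,-0.0285,0.015,0,0,0,1,-0.001,-0.0285,0.015,0,0,0,1,-0.001,-0.0285,0.015,0,0,0,1,-0.001,-0.0285,0.015,0,0,0,1,-0.001,-0.0285,0.015,0,0,0,1,0,-0.018,0.009,0,0,0,1,0,-0.008,0.004,0,0,0,1,0,0,0,0,0,0,1,0,0,0,0,0,0,1])

```text
clock: 14.03
eef_pos: [0.5961, -0.2278, 0.4051]
tool_rot: [0.093, 0.707, -0.097, 0.694]
ft_force: [0.4, 0.6, -3.4]
grip_width: 0.0104
```

```bash
python3 -c "
from h import *
to((.59,-.20,.16),down(-17.5))"
```

```text
t 14.03 p [ 0.5961 -0.2278  0.4051] grasp [ 0.5931 -0.2284  0.2501] w 0.0104 F [ 0.3948  0.6052 -3.4351] M [ 0.0438 -0.103  -0.0107]
j [-0.3628  0.5354  0.4423  1.4947 -0.0109  1.4776] x [-0.0198 -0.0042 -0.9998] z [ 0.9637 -0.2663 -0.018 ] zyaw -15.446106473934808
shift tool [ 0.0901  0.026  -0.0117] dist 0.09448766304920463 turn [ 0.0359 -0.0178  0.0096]
```

Emit:
arm_command(moves=[0.01,0.012,-0.006,0.036,-0.018,0.01,1,0.02,0.01,-0.004,0,0,0,1,0.025,0,0,0,0,0,1,0.02,0,0,0,0,0,1,0.01,0,0,0,0,0,1,0,0,0,0,0,0,1])

```text
clock: 14.53
eef_pos: [0.5907, -0.1935, 0.3188]
tool_rot: [0.105, 0.699, -0.102, 0.7]
ft_force: [-0.6, 0.1, -4.4]
grip_width: 0.0107
```

```bash
python3 -c "
from h import *
to((.59,-.205,.1295),down(-17.5))
t=bot.camera('top')[:,:,::-1].copy();s=bot.camera('scene')[:,:,::-1].copy()
cv2.imwrite('pics/t7.png',t);cv2.imwrite('pics/s7.png',s)
crop(s,160,200,100,100,6,'pics/s7c.png')
"
```

```text
t 14.53 p [ 0.5907 -0.1935  0.3188] grasp [ 0.5909 -0.1928  0.1638] w 0.0107 F [-0.5938  0.052  -4.433 ] M [ 0.0016  0.1106 -0.0119]
j [-0.3175  0.5267  0.2031  1.2474  0.0045  1.5464] x [ 0.0012  0.0043 -1.    ] z [ 0.9574 -0.2889 -0.0001] zyaw -16.791651942881618
shift tool [ 0.0342 -0.0114  0.0027] dist 0.036154064806198226 turn [ 0.0124 -0.0001 -0.0045]
```

View pics/s7c.png

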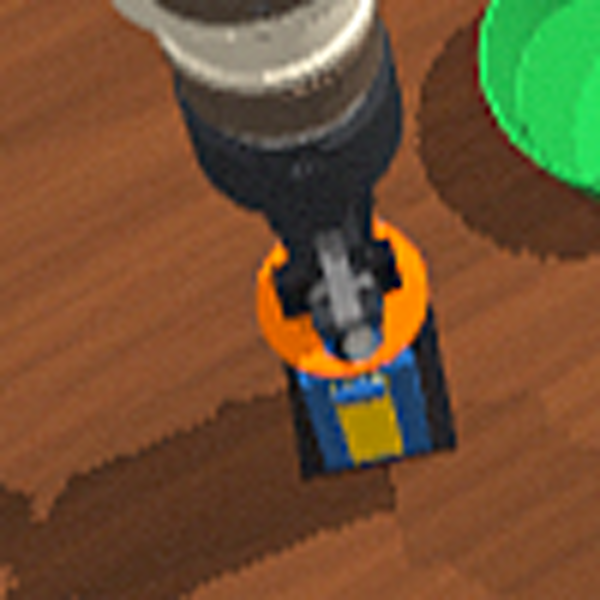

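View pics/t7.png

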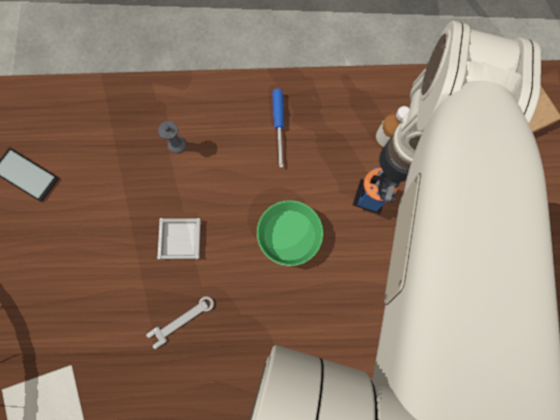

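Emit:
arm_command(moves=[0.01,-0.003,0,0,0,0,1,0.01,-0.003,0,0,0,0,1,0.006,-0.002,0,0,0,0,1,0.003,0,0,0,0,0,1,0,0,0,0,0,0,1])

```text
clock: 15.05
eef_pos: [0.5906, -0.2014, 0.2942]
tool_rot: [0.103, 0.695, -0.102, 0.704]
ft_force: [-0.8, -0.4, -3.8]
grip_width: 0.011
```

```bash
python3 -c "
from h import *
to((.59,-.205,.1285),down(-17.5))
"
```

```text
t 15.05 p [ 0.5906 -0.2014  0.2942] grasp [ 0.5926 -0.2013  0.1393] w 0.011 F [-0.8179 -0.4209 -3.848 ] M [-0.0213  0.0729 -0.0517]
j [-0.3295  0.5425  0.1633  1.1797  0.0044  1.5322] x [ 0.0127  0.0004 -0.9999] z [ 0.9579 -0.2868  0.0121] zyaw -16.66887235412429
shift tool [ 0.0107 -0.0037  0.0003] dist 0.011349470093385215 turn [ 0.0145  0.012  -0.0041]
```

Emit:
arm_command(moves=[0.004,0,0,0,0.012,-0.004,1,0.004,0,0,0,0,0,1,0.002,0,0,0,0,0,1,0,0,0,0,0,0,1])

```text
clock: 15.38
eef_pos: [0.5908, -0.2022, 0.2836]
tool_rot: [0.103, 0.7, -0.103, 0.699]
ft_force: [-0.7, -0.1, -4.4]
grip_width: 0.0109
```

```bash
python3 -c "
from h import *
to((.59,-.205,.1285),down(-17.5))
"
```

```text
t 15.38 p [ 0.5908 -0.2022  0.2836] grasp [ 0.5907 -0.2022  0.1286] w 0.0109 F [-0.7215 -0.062  -4.4025] M [-0.0146  0.0189 -0.0265]
j [-0.3297  0.5568  0.1584  1.173  -0.0003  1.5332] x [-0.0006 -0.0002 -1.    ] z [ 0.9576 -0.288  -0.0005] zyaw -16.737375789300774
shift tool [ 0.0001 -0.0029  0.0001] dist 0.00288359631789731 turn [ 0.0133 -0.0005  0.0003]
```

Emit:
arm_command(moves=[0.0015,0,0,0,0,0,1,0,0,0,0,0,0,1])

```text
clock: 15.55
eef_pos: [0.5909, -0.2024, 0.2841]
tool_rot: [0.103, 0.699, -0.103, 0.7]
ft_force: [-0.5, -0.5, -4.4]
grip_width: 0.0108
```

```bash
python3 -c "
from h import *
to((.59,-.205,.1285),down(-17.5))
"
```

```text
t 15.55 p [ 0.5909 -0.2024  0.2841] grasp [ 0.5911 -0.2025  0.1291] w 0.0108 F [-0.4514 -0.4506 -4.3823] M [-0.002  -0.0159  0.0225]
j [-0.3299  0.5558  0.1582  1.1718 -0.0005  1.5332] x [ 0.0011 -0.0009 -1.    ] z [ 0.9576 -0.2881  0.0013] zyaw -16.745139134250934
shift tool [ 0.0006 -0.0028 -0.0001] dist 0.0028365445634402375 turn [0.0132 0.0013 0.0006]
```

Emit:
arm_command(moves=[0.0025,0,0,0,0,0,1,0.001,0,0,0,0,0,1])

```text
clock: 15.72
eef_pos: [0.5913, -0.2026, 0.2833]
tool_rot: [0.102, 0.698, -0.104, 0.701]
ft_force: [-2.2, -0.4, 2.2]
grip_width: 0.0106
```

```bash
python3 -c "
from h import *
to((.59,-.205,.1285),down(-17.5))
"
```

```text
t 15.72 p [ 0.5913 -0.2026  0.2833] grasp [ 0.592  -0.203   0.1283] w 0.0106 F [-2.2361 -0.4207  2.216 ] M [-0.0218  0.5553  0.0442]
j [-0.3299  0.5555  0.1555  1.1654 -0.001   1.5332] x [ 0.0048 -0.0027 -1.    ] z [ 0.9576 -0.2881  0.0054] zyaw -16.746234272688515
shift tool [-0.0002 -0.0027 -0.0005] dist 0.0027140516721128223 turn [0.0132 0.0054 0.0012]
```

Touched down (vertical force +2 N). Opening the gripper and rising.

Emit:
arm_command(moves=[0,0,0,0,0,0,-0.2,0,0,0,0,0,0,-0.2,0,0,0,0,0,0,-0.2,-0.012,0,0,0,0,0,-0.2,-0.03,0,0,0,0,0,-0.2,-0.03,0,0,0,0,0,-0.2,-0.03,0,0,0,0,0,-0.2,-0.015,0,0,0,0,0,-0.2,0,0,0,0,0,0,-1])

```text
clock: 16.47
eef_pos: [0.5914, -0.2021, 0.4048]
tool_rot: [0.102, 0.697, -0.103, 0.702]
ft_force: [0.5, -0.2, 0.0]
grip_width: 0.0618
```

```bash
python3 -c "
from h import *
st()
t=bot.camera('top')[:,:,::-1].copy();s=bot.camera('scene')[:,:,::-1].copy()
cv2.imwrite('pics/t8.png',t);cv2.imwrite('pics/s8.png',s)
crop(s,170,220,80,80,8,'pics/s8c.png');crop(t,340,140,80,80,8,'pics/t8c.png')
"
```

```text
t 16.47 p [ 0.5914 -0.2021  0.4048] grasp [ 0.5926 -0.2026  0.2498] w 0.0618 F [ 0.4942 -0.1512  0.0243] M [ 0.0375 -0.0438  0.0454]
j [-0.3292  0.4932  0.3732  1.4427 -0.0005  1.5333] x [ 0.0075 -0.0031 -1.    ] z [ 0.9577 -0.2876  0.0081] zyaw -16.71577160865701
```

View pics/s8c.png

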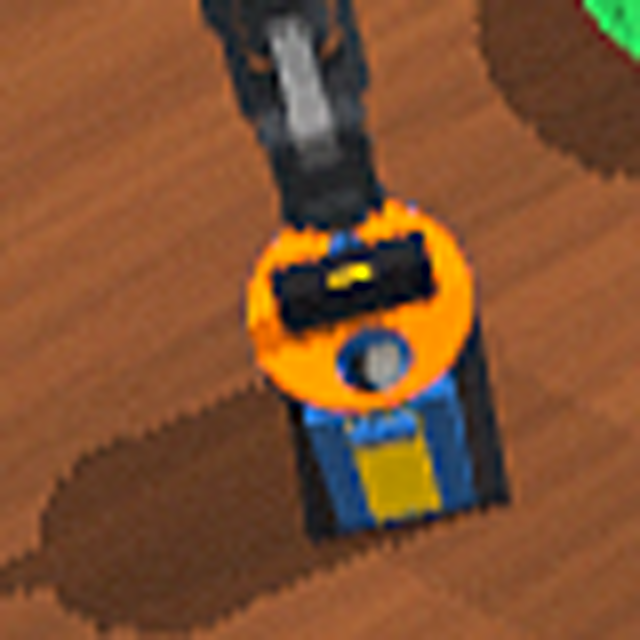

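View pics/t8c.png

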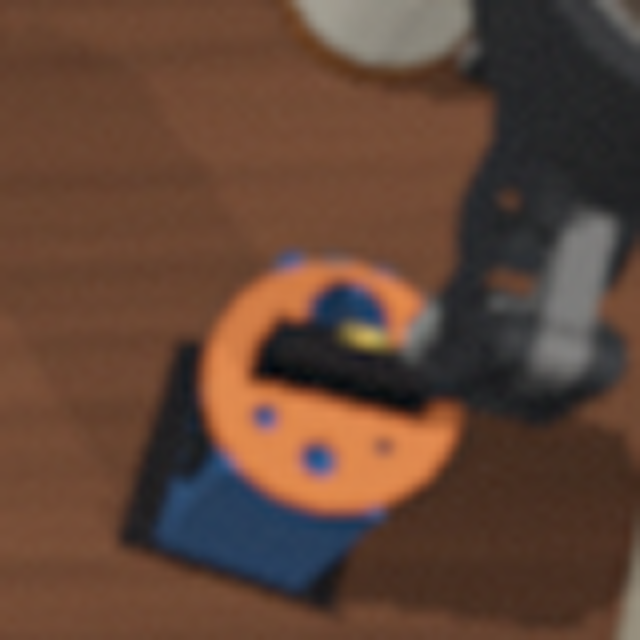

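```bash
python3 - <<'E'
from h import *
t=lambda p:(np.array(p,float)+.5)/8-.5+[340,140]
s=lambda p:(np.array(p,float)+.5)/8-.5+[170,220]
def ang(a,b):v=(b-a)[0];return np.degrees(np.arctan2(v[1],v[0])).round(2)
A,B=onz("scene",[s((312,542))],.002),onz("scene",[s((512,506))],.002)
print("front edge",A,B,np.linalg.norm(A-B),ang(A,B)-90)
C,D=onz("top",[t((122,542))],.003),onz("top",[t((332,608))],.003)
print("back edge",C,D,np.linalg.norm(C-D),ang(D,C)-90)
E=onz("top",[t((187,345))],.006);print("left side",E,ang(C,E))
print("cap c",onz("top",[t((332,386))],.1),onz("scene",[s((360,305))],.1))
print("center est",(A+B)/2,(C+D)/2,(A+B+C+D)/4)
print("hole", ang(onz("top",[t((332,386))],.1),onz("top",[t((348,316))],.1)), ang(onz("scene",[s((360,305))],.1),onz("scene",[s((375,358))],.1)))
E
```

```text
front edge [[ 0.6098 -0.2454  0.002 ]] [[ 0.6347 -0.1853  0.002 ]] 0.06506953797873209 -22.53
back edge [[ 0.574  -0.1632  0.003 ]] [[ 0.552  -0.2235  0.003 ]] 0.06419721029361804 -20.010000000000005
left side [[ 0.633  -0.1866  0.006 ]] -21.62
cap c [[ 0.5929 -0.2032  0.1   ]] [[ 0.5904 -0.2035  0.1   ]]
center est [[ 0.6222 -0.2153  0.002 ]] [[ 0.563  -0.1933  0.003 ]] [[ 0.5926 -0.2043  0.0025]]
hole -17.38 -15.24
```

The cap is about 4° off, inside the window, and a ball is visible through the hole. The shaker stands at (0.592, -0.2035) with yaw about -21°. I'm turning the tool for a pad grip from behind, pitched 30° down.

Emit:
arm_command(moves=[0,0,0,-0.107,0,0,-1,0,0,0,-0.107,0,0,-1,0,0,0,-0.107,0,0,-1,0,0,0,-0.107,0,0,-1,0,0,0,-0.107,0,0,-1,0,0,0,-0.107,0,0,-1,0,0,0,-0.107,0,0,-1,0,0,0,-0.107,0,0,-1,0,0,0,-0.107,0,0,-1,0,0,0,-0.107,0,0,-1,0,0,0,-0.107,0,0,-1,0,0,0,-0.107,0,0,-1,0,0,0,-0.107,0,0,-1,0,0,0,-0.107,0,0,-1])

```text
clock: 17.73
eef_pos: [0.586, -0.2001, 0.3652]
tool_rot: [-0.408, 0.577, 0.437, 0.557]
ft_force: [-0.3, -0.0, -0.3]
grip_width: 0.0856
```

```bash
cat >> h.py <<'E'
def pose(head,pitch):
    h,p=np.radians(head),np.radians(pitch)
    x=np.array([np.cos(p)*np.cos(h),np.cos(p)*np.sin(h),-np.sin(p)]);z=np.array([-np.sin(h),np.cos(h),0]);return np.c_[x,np.cross(z,x),z]
def where():
    p,r=st();x=r[:,0];z=r[:,2]
    hd=np.degrees(np.arctan2(-z[0],z[1]));rad=np.array([np.cos(np.radians(hd)),np.sin(np.radians(hd)),0])
    print("head",hd,"pitch",np.degrees(np.arctan2(-x[2],x@rad)),"roll z.z",z[2])
E
python3 -c "
from h import *
where()
to((.5873,-.2017,.16),pose(-21,30))"
```

```text
t 17.73 p [ 0.586  -0.2001  0.3652] grasp [ 0.5786 -0.1976  0.2104] w 0.0856 F [-0.2817 -0.0007 -0.3417] M [-0.0154 -0.0458 -0.014 ]
j [-0.329   0.5219  0.3166  1.4154 -0.0003 -0.0381] x [-0.0473  0.0159 -0.9988] z [0.2868 0.958  0.0017] zyaw 73.33085998446563
head -16.66914001553437 pitch 92.85826835601142 roll z.z 0.0016504720066293777
t 17.73 p [ 0.586  -0.2001  0.3652] grasp [ 0.5786 -0.1976  0.2104] w 0.0856 F [-0.2817 -0.0007 -0.3417] M [-0.0154 -0.0458 -0.014 ]
j [-0.329   0.5219  0.3166  1.4154 -0.0003 -0.0381] x [-0.0473  0.0159 -0.9988] z [0.2868 0.958  0.0017] zyaw 73.33085998446563
shift tool [0.1341 0.1256 0.0088] dist 0.18393842204624286 turn [ 0.069   0.0396 -1.0966]
```

Emit:
arm_command(moves=[-0.003,0.0115,0,0.006,0.004,-0.1,-1,-0.0042,0.011,0,0.006,0.004,-0.1,-1,-0.0053,0.0105,0,0.006,0.004,-0.1,-1,-0.006,0.01,0,0.006,0.004,-0.1,-1,-0.007,0.0095,0,0.006,0.004,-0.1,-1,-0.008,0.0085,0,0.006,0.004,-0.1,-1,-0.009,0.0075,0,0.006,0.004,-0.1,-1,-0.01,0.0065,0,0.006,0.004,-0.1,-1,-0.0105,0.0055,0,0.006,0.004,-0.1,-1,-0.011,0.0045,0,0.006,0.004,-0.1,-1,-0.0115,0.0035,0,0,0,-0.09,-1,0,0,0,0,0,0,-1])

```text
clock: 18.73
eef_pos: [0.4536, -0.1555, 0.3695]
tool_rot: [-0.64, 0.308, 0.064, 0.701]
ft_force: [-0.9, -0.2, -1.5]
grip_width: 0.0855
```

```bash
python3 -c "
from h import *
where()
to((.5873,-.2017,.16),pose(-21,30))"
```

```text
t 18.73 p [ 0.4536 -0.1555  0.3695] grasp [ 0.578  -0.2027  0.2899] w 0.0855 F [-0.9357 -0.1697 -1.4814] M [0.3601 0.8609 0.0106]
j [-0.3206 -0.0495 -0.7465 -0.1577 -0.0358  0.0123] x [ 0.8025 -0.3042 -0.5132] z [ 0.3501  0.9367 -0.0079] zyaw 69.50702384316733
head -20.49297615683267 pitch 30.879559827246624 roll z.z -0.007869960568694878
t 18.73 p [ 0.4536 -0.1555  0.3695] grasp [ 0.578  -0.2027  0.2899] w 0.0855 F [-0.9357 -0.1697 -1.4814] M [0.3601 0.8609 0.0106]
j [-0.3206 -0.0495 -0.7465 -0.1577 -0.0358  0.0123] x [ 0.8025 -0.3042 -0.5132] z [ 0.3501  0.9367 -0.0079] zyaw 69.50702384316733
shift tool [0.0739 0.1096 0.0058] dist 0.1322689069052825 turn [ 0.0113  0.0036 -0.0153]
```

Emit:
arm_command(moves=[0.014,0.02,0.002,0.006,0.003,-0.008,-1,0.015,0.022,0.001,0.005,0,-0.007,-1,0.015,0.022,0.001,0,0,0,-1,0.014,0.021,0.001,0,0,0,-1,0.01,0.015,0,0,0,0,-1,0,0,0,0,0,0,-1])

```text
clock: 19.23
eef_pos: [0.462, -0.1535, 0.2396]
tool_rot: [-0.635, 0.31, 0.062, 0.704]
ft_force: [-0.5, 0.9, -0.5]
grip_width: 0.0856
```

```bash
python3 -c "
from h import *
where()
to((.5873,-.2017,.06),pose(-21,30))
t=bot.camera('top')[:,:,::-1].copy();s=bot.camera('scene')[:,:,::-1].copy()
cv2.imwrite('pics/t9.png',t);cv2.imwrite('pics/s9.png',s)
crop(s,150,190,100,100,6,'pics/s9c.png');crop(t,330,130,100,130,5,'pics/t9c.png')
"
```

```text
t 19.23 p [ 0.462  -0.1535  0.2396] grasp [ 0.5859 -0.201   0.1595] w 0.0856 F [-0.4887  0.8556 -0.5226] M [ 0.3192  0.8862 -0.0108]
j [-0.3074  0.2655 -0.9069 -0.6291 -0.0502  0.0301] x [ 0.7997 -0.3066 -0.5162] z [ 0.3579  0.9338 -0.0001] zyaw 69.03052889124736
head -20.969471108752643 pitch 31.08028198860628 roll z.z -0.00013985590118692492
t 19.23 p [ 0.462  -0.1535  0.2396] grasp [ 0.5859 -0.201   0.1595] w 0.0856 F [-0.4887  0.8556 -0.5226] M [ 0.3192  0.8862 -0.0108]
j [-0.3074  0.2655 -0.9069 -0.6291 -0.0502  0.0301] x [ 0.7997 -0.3066 -0.5162] z [ 0.3579  0.9338 -0.0001] zyaw 69.03052889124736
shift tool [ 0.0527  0.0874 -0.    ] dist 0.10205544335815643 turn [ 0.0004  0.0004 -0.0189]
```

View pics/s9c.png

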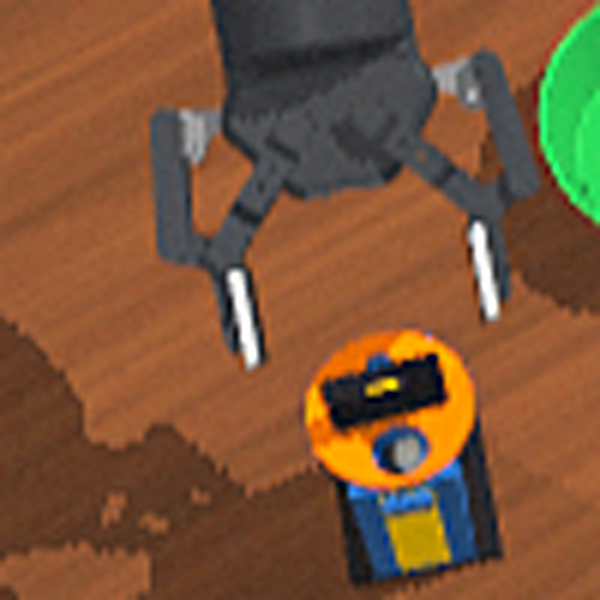

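View pics/t9c.png

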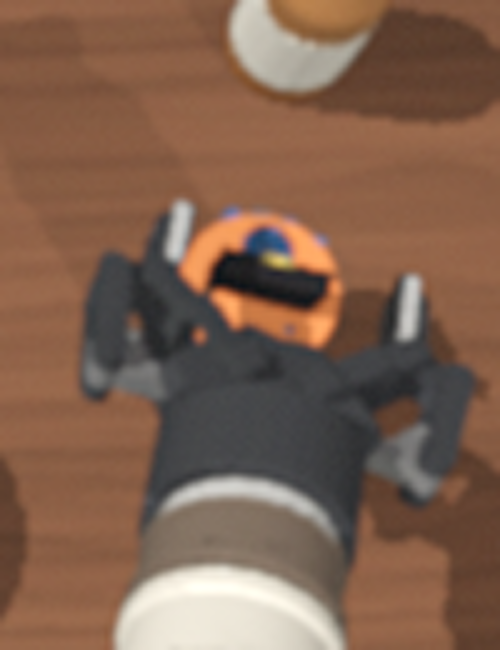

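Emit:
arm_command(moves=[0.01,0.018,0,0,0,-0.01,-1,0.011,0.02,0,0,0,-0.008,-1,0.011,0.02,0,0,0,0,-1,0.01,0.015,0,0,0,0,-1,0.005,0.006,0,0,0,0,-1,0,0,0,0,0,0,-1])

```text
clock: 19.83
eef_pos: [0.4741, -0.1577, 0.159]
tool_rot: [-0.642, 0.295, 0.045, 0.706]
ft_force: [-0.3, 0.0, 0.2]
grip_width: 0.0852
```

```bash
python3 -c "
from h import *
where()
to((.5873,-.2017,.06),pose(-21,30))
"
```

```text
t 19.83 p [ 0.4741 -0.1577  0.159 ] grasp [ 0.6015 -0.2065  0.0856] w 0.0852 F [-0.2744  0.0367  0.2179] M [0.2717 0.8351 0.0285]
j [-0.3079  0.5597 -0.9448 -1.0103 -0.0507  0.0293] x [ 0.8225 -0.3148 -0.4738] z [0.3583 0.9336 0.0017] zyaw 69.00529467347353
head -20.994705326526482 pitch 28.27965194797413 roll z.z 0.0017339160758956251
t 19.83 p [ 0.4741 -0.1577  0.159 ] grasp [ 0.6015 -0.2065  0.0856] w 0.0852 F [-0.2744  0.0367  0.2179] M [0.2717 0.8351 0.0285]
j [-0.3079  0.5597 -0.9448 -1.0103 -0.0507  0.0293] x [ 0.8225 -0.3148 -0.4738] z [0.3583 0.9336 0.0017] zyaw 69.00529467347353
shift tool [-0.001   0.025  -0.0005] dist 0.025017197409862822 turn [-0.0015  0.0009  0.03  ]
```

Emit:
arm_command(moves=[-0.006,0.006,0,0,0,0.03,-1,0.0,0.008,0,0,0,0,-1,0.001,0.006,0,0,0,0,-1,0,0,0,0,0,0,-1])

```text
clock: 20.17
eef_pos: [0.4651, -0.1541, 0.1491]
tool_rot: [-0.639, 0.301, 0.052, 0.706]
ft_force: [-0.3, 0.4, -0.6]
grip_width: 0.0853
```

```bash
python3 -c "
from h import *
where()
to((.5873,-.2017,.06),pose(-21,30))
"
```

```text
t 20.17 p [ 0.4651 -0.1541  0.1491] grasp [ 0.5913 -0.2023  0.073 ] w 0.0853 F [-0.312   0.3642 -0.6089] M [ 0.2561  0.7704 -0.0108]
j [-0.3062  0.5781 -0.9649 -1.029  -0.0516  0.0319] x [ 0.8136 -0.3113 -0.491 ] z [0.3586 0.9335 0.0025] zyaw 68.98415086466363
head -21.015849135336367 pitch 29.407206229749814 roll z.z 0.002451842620979916
t 20.17 p [ 0.4651 -0.1541  0.1491] grasp [ 0.5913 -0.2023  0.073 ] w 0.0853 F [-0.312   0.3642 -0.6089] M [ 0.2561  0.7704 -0.0108]
j [-0.3062  0.5781 -0.9649 -1.029  -0.0516  0.0319] x [ 0.8136 -0.3113 -0.491 ] z [0.3586 0.9335 0.0025] zyaw 68.98415086466363
shift tool [ 0.003   0.0117 -0.0007] dist 0.012062624926819476 turn [-0.0023  0.001   0.0103]
```

Emit:
arm_command(moves=[0.001,0.007,0,-0.002,0,0.008,-1,0.002,0.007,-0.0005,0,0,0,-1,0,0,0,0,0,0,-1])

```text
clock: 20.42
eef_pos: [0.463, -0.1536, 0.1381]
tool_rot: [-0.639, 0.301, 0.053, 0.705]
ft_force: [0.1, -0.2, -0.1]
grip_width: 0.0851
```

```bash
python3 -c "
from h import *
where()
to((.5873,-.2017,.06),pose(-21,30))
"
```

```text
t 20.42 p [ 0.463  -0.1536  0.1381] grasp [ 0.589  -0.2018  0.0618] w 0.0851 F [ 0.1264 -0.1518 -0.1355] M [0.2993 0.776  0.011 ]
j [-0.3069  0.6156 -0.9719 -1.0725 -0.0507  0.0297] x [ 0.8133 -0.3109 -0.4919] z [0.3575 0.9339 0.0009] zyaw 69.05132765012337
head -20.948672349876638 pitch 29.464721570695822 roll z.z 0.0009411027595588872
t 20.42 p [ 0.463  -0.1536  0.1381] grasp [ 0.589  -0.2018  0.0618] w 0.0851 F [ 0.1264 -0.1518 -0.1355] M [0.2993 0.776  0.011 ]
j [-0.3069  0.6156 -0.9719 -1.0725 -0.0507  0.0297] x [ 0.8133 -0.3109 -0.4919] z [0.3575 0.9339 0.0009] zyaw 69.05132765012337
shift tool [-0.0005  0.001  -0.0003] dist 0.0011419475643955812 turn [-0.0004  0.0012  0.0093]
```

Positioned at the pads. Closing.

Emit:
arm_command(moves=[0,0,0,0,0,0,0,0,0,0,0,0,0,1,0,0,0,0,0,0,1,0,0,0,0,0,0,1,0,0,0,0,0,0,1,0,0,0,0,0,0,1])

```text
clock: 20.92
eef_pos: [0.4636, -0.1542, 0.1391]
tool_rot: [-0.64, 0.301, 0.052, 0.705]
ft_force: [0.5, 0.1, -0.6]
grip_width: 0.0516
```

```bash
python3 -c "
from h import *
where()
t=bot.camera('top')[:,:,::-1].copy();s=bot.camera('scene')[:,:,::-1].copy()
crop(s,150,190,100,100,6,'pics/s10c.png');crop(t,330,130,100,130,5,'pics/t10c.png')
"
```

```text
t 20.92 p [ 0.4636 -0.1542  0.1391] grasp [ 0.5897 -0.2025  0.063 ] w 0.0516 F [ 0.4736  0.0874 -0.6352] M [ 0.309   0.8746 -0.066 ]
j [-0.3073  0.6126 -0.97   -1.0685 -0.0515  0.0298] x [ 0.8132 -0.3121 -0.4912] z [0.3586 0.9335 0.0007] zyaw 68.98301544710313
head -21.016984552896876 pitch 29.416328480010158 roll z.z 0.0006890875600955582
```

View pics/s10c.png

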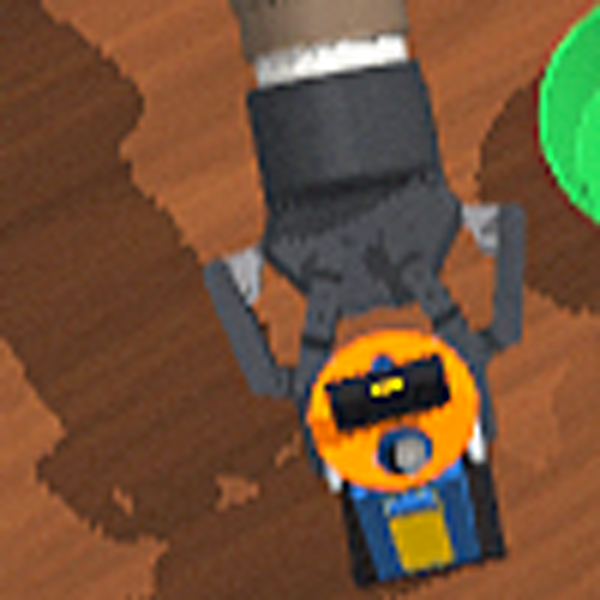

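Emit:
arm_command(moves=[-0.005,-0.008,0,0,0,0,1,-0.01,-0.0175,0,0,0,0,1,-0.012,-0.021,0,0,0,0,1,-0.012,-0.021,0,0,0,0,1,-0.012,-0.021,0,0,0,0,1,-0.012,-0.021,0,0,0,0,1,-0.012,-0.021,0,0,0,0,1,-0.005,-0.009,0,0,0,0,1,0,0,0,0,0,0,1])

```text
clock: 21.77
eef_pos: [0.4557, -0.151, 0.2925]
tool_rot: [-0.634, 0.315, 0.069, 0.703]
ft_force: [0.4, 1.0, -3.8]
grip_width: 0.0511
```

```bash
python3 -c "
from h import *
where()
to((.48,-.0045,.25),pose(-0.5,75))
"
```

```text
t 21.77 p [ 0.4557 -0.151   0.2925] grasp [ 0.5784 -0.1978  0.2102] w 0.0511 F [ 0.4084  0.9526 -3.8175] M [0.546  1.3606 0.0271]
j [-0.3066  0.1067 -0.8519 -0.398  -0.049   0.0291] x [ 0.7917 -0.3021 -0.531 ] z [ 0.3556  0.9346 -0.0014] zyaw 69.1672596186778
head -20.83274038132219 pitch 32.07337539203037 roll z.z -0.0014051235125706052
t 21.77 p [ 0.4557 -0.151   0.2925] grasp [ 0.5784 -0.1978  0.2102] w 0.0511 F [ 0.4084  0.9526 -3.8175] M [0.546  1.3606 0.0271]
j [-0.3066  0.1067 -0.8519 -0.398  -0.049   0.0291] x [ 0.7917 -0.3021 -0.531 ] z [ 0.3556  0.9346 -0.0014] zyaw 69.1672596186778
shift tool [-0.1138 -0.0554  0.1314] dist 0.1824644220741405 turn [-0.2913 -0.217   0.7409]
```

Emit:
arm_command(moves=[-0.0095,-0.0135,0,0,0,0.06,1,-0.0105,-0.0125,0,0,0,0.09,1,-0.0115,-0.0115,0,0,0,0.09,1,-0.0125,-0.0105,0,0,0,0.09,1,-0.0135,-0.009,0,0,0,0.09,1,-0.0145,-0.008,0,0,0,0.09,1,-0.015,-0.0065,0,0,0,0.09,1,-0.0155,-0.005,0,0,0,0.08,1,-0.003,0,0,0,0,0,1])

```text
clock: 22.52
eef_pos: [0.436, -0.1432, 0.4056]
tool_rot: [-0.478, 0.522, 0.318, 0.63]
ft_force: [2.4, -0.9, -3.7]
grip_width: 0.0511
```

```bash
python3 -c "
from h import *
where()
to((.475,-.0045,.25),pose(-0.5,75))
"
```

```text
t 22.52 p [ 0.436  -0.1432  0.4056] grasp [ 0.4751 -0.1584  0.2563] w 0.0511 F [ 2.3998 -0.8772 -3.6703] M [ 0.0901  0.1848 -0.0278]
j [-0.3128  0.0391 -0.2534  1.0049 -0.0157  0.0461] x [ 0.2521 -0.098  -0.9627] z [ 0.3536  0.9354 -0.0027] zyaw 69.29134482646988
head -20.708655173530126 pitch 74.30840440804792 roll z.z -0.002672025066044026
t 22.52 p [ 0.436  -0.1432  0.4056] grasp [ 0.4751 -0.1584  0.2563] w 0.0511 F [ 2.3998 -0.8772 -3.6703] M [ 0.0901  0.1848 -0.0278]
j [-0.3128  0.0391 -0.2534  1.0049 -0.0157  0.0461] x [ 0.2521 -0.098  -0.9627] z [ 0.3536  0.9354 -0.0027] zyaw 69.29134482646988
shift tool [-0.0083  0.0498  0.1297] dist 0.1391341704143584 turn [-0.3394 -0.0959  0.0115]
```

Emit:
arm_command(moves=[-0.003,0.006,0.014,-0.04,-0.011,0,1,-0.003,0.008,0.022,-0.057,-0.016,0,1,-0.003,0.008,0.022,-0.057,-0.016,0,1,-0.003,0.008,0.022,-0.057,-0.016,0,1,-0.003,0.008,0.022,-0.057,-0.016,0,1,-0.003,0.006,0.015,-0.04,-0.012,0,1,-0.002,0.002,0.005,-0.02,-0.006,0,1,0,0,0,0,0,0,1])

```text
clock: 23.18
eef_pos: [0.413, -0.0099, 0.3935]
tool_rot: [-0.562, 0.431, 0.426, 0.563]
ft_force: [-0.8, 0.3, -4.5]
grip_width: 0.0513
```

```bash
python3 -c "
from h import *
where()
to((.465,-.0045,.16),pose(-0.5,115))
"
```

```text
t 23.18 p [ 0.413  -0.0099  0.3935] grasp [ 0.4543 -0.0106  0.2441] w 0.0513 F [-0.8032  0.2883 -4.4639] M [-0.0419  0.4918 -0.0726]
j [-0.0247 -0.0451 -0.3689  0.9771  0.0023 -0.0182] x [ 0.2667 -0.0043 -0.9638] z [ 0.0066  1.     -0.0026] zyaw 89.62210565457303
head -0.3778943454269623 pitch 74.53273279087966 roll z.z -0.0026183012497275615
t 23.18 p [ 0.413  -0.0099  0.3935] grasp [ 0.4543 -0.0106  0.2441] w 0.0513 F [-0.8032  0.2883 -4.4639] M [-0.0419  0.4918 -0.0726]
j [-0.0247 -0.0451 -0.3689  0.9771  0.0023 -0.0182] x [ 0.2667 -0.0043 -0.9638] z [ 0.0066  1.     -0.0026] zyaw 89.62210565457303
shift tool [ 0.1209 -0.0884  0.0059] dist 0.14991645462971342 turn [ 0.0019 -0.0028  0.7063]
```

Emit:
arm_command(moves=[0.016,-0.006,0.001,0,0,0.06,1,0.0155,-0.007,0.001,0,0,0.06,1,0.015,-0.008,0.001,0,0,0.06,1,0.0145,-0.009,0.001,0,0,0.06,1,0.013,-0.01,0.001,0,0,0.06,1,0.01,-0.01,0.001,0,0,0.04,1,-0.002,0,0,0,0,0,1])

```text
clock: 23.77
eef_pos: [0.4774, -0.0088, 0.3071]
tool_rot: [-0.479, 0.524, 0.512, 0.483]
ft_force: [0.6, -0.1, -3.6]
grip_width: 0.0515
```

```bash
python3 -c "
from h import *
where()
to((.46,-.0045,.125),pose(-0.5,115))
t=bot.camera('top')[:,:,::-1].copy();s=bot.camera('scene')[:,:,::-1].copy()
cv2.imwrite('pics/t11.png',t);crop(s,200,140,130,110,6,'pics/s11c.png')
"
```

```text
t 23.77 p [ 0.4774 -0.0088  0.3071] grasp [ 0.466  -0.0098  0.1525] w 0.0515 F [ 0.5993 -0.1389 -3.6224] M [-0.0093 -0.2253  0.003 ]
j [-0.0162  0.2964 -0.1862  1.1617 -0.0078 -0.0005] x [-0.0735 -0.0066 -0.9973] z [ 0.0152  0.9999 -0.0077] zyaw 89.13132983941088
head -0.8686701605891186 pitch 94.20909213696757 roll z.z -0.007713054346122961
t 23.77 p [ 0.4774 -0.0088  0.3071] grasp [ 0.466  -0.0098  0.1525] w 0.0515 F [ 0.5993 -0.1389 -3.6224] M [-0.0093 -0.2253  0.003 ]
j [-0.0162  0.2964 -0.1862  1.1617 -0.0078 -0.0005] x [-0.0735 -0.0066 -0.9973] z [ 0.0152  0.9999 -0.0077] zyaw 89.13132983941088
shift tool [ 0.0379 -0.0509  0.0047] dist 0.06367306286749706 turn [-0.0082 -0.0059  0.3628]
```

View pics/s11c.png

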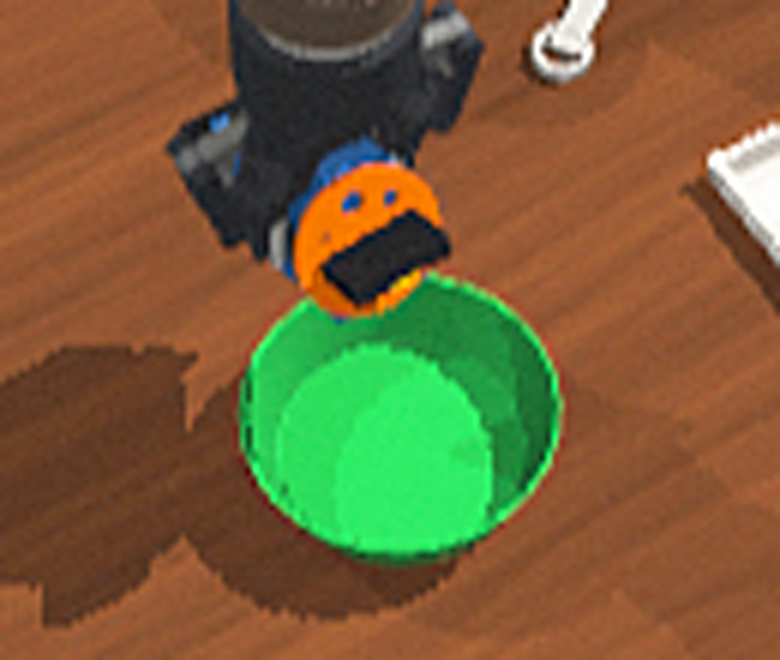

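Emit:
arm_command(moves=[0.002,-0.006,0.001,-0.001,0,0.05,1,0.002,-0.006,0.001,-0.001,0,0.05,1,0.002,-0.006,0.001,-0.001,0,0.05,1,0.002,-0.006,0.001,-0.001,0,0.05,1,0.001,-0.006,0.001,-0.001,0,0.05,1])

```text
clock: 24.28
eef_pos: [0.5035, -0.0067, 0.3007]
tool_rot: [-0.415, 0.576, 0.565, 0.42]
ft_force: [0.7, -0.1, -3.8]
grip_width: 0.0512
```

```bash
python3 -c "
from h import *
where()
to((.46,-.0045,.125),pose(-0.5,126))
"
```

```text
t 24.28 p [ 0.5035 -0.0067  0.3007] grasp [ 0.4565 -0.0072  0.153 ] w 0.0512 F [ 0.7163 -0.0866 -3.8442] M [ 0.0315 -0.6265  0.0323]
j [-0.0117  0.4566  0.009   1.4315 -0.0067  0.0055] x [-0.3035 -0.0032 -0.9528] z [ 0.0149  0.9999 -0.0081] zyaw 89.14657430485993
head -0.8534256951400782 pitch 107.6628188226862 roll z.z -0.008081502613933894
t 24.28 p [ 0.5035 -0.0067  0.3007] grasp [ 0.4565 -0.0072  0.153 ] w 0.0512 F [ 0.7163 -0.0866 -3.8442] M [ 0.0315 -0.6265  0.0323]
j [-0.0117  0.4566  0.009   1.4315 -0.0067  0.0055] x [-0.3035 -0.0032 -0.9528] z [ 0.0149  0.9999 -0.0081] zyaw 89.14657430485993
shift tool [ 0.0335 -0.0606  0.0026] dist 0.06927694340941785 turn [-0.0092 -0.0044  0.32  ]
```

Emit:
arm_command(moves=[0.007,-0.009,0.001,-0.002,0,0.03,1,0.006,-0.009,0.001,-0.002,0,0.04,1,0.004,-0.008,0.001,-0.002,0,0.04,1,0.002,-0.008,0,-0.002,0,0.04,1])

```text
clock: 24.62
eef_pos: [0.5311, -0.0059, 0.2756]
tool_rot: [-0.376, 0.601, 0.594, 0.38]
ft_force: [-0.3, 0.2, -4.2]
grip_width: 0.0513
```

```bash
python3 -c "
from h import *
where()
to((.46,-.0045,.125),pose(-0.5,126))
s=bot.camera('scene')[:,:,::-1].copy()
crop(s,200,140,130,110,6,'pics/s12c.png')
"
```

```text
t 24.62 p [ 0.5311 -0.0059  0.2756] grasp [ 0.4647 -0.0061  0.1356] w 0.0513 F [-0.287   0.2269 -4.25  ] M [ 0.029  -0.8218 -0.0517]
j [-0.0099  0.5922  0.1362  1.5573 -0.0053  0.0026] x [-0.4282 -0.0011 -0.9037] z [ 0.0099  0.9999 -0.0059] zyaw 89.43024242524731
head -0.5697575747526985 pitch 115.35329602988084 roll z.z -0.005922872129148021
t 24.62 p [ 0.5311 -0.0059  0.2756] grasp [ 0.4647 -0.0061  0.1356] w 0.0513 F [-0.287   0.2269 -4.25  ] M [ 0.029  -0.8218 -0.0517]
j [-0.0099  0.5922  0.1362  1.5573 -0.0053  0.0026] x [-0.4282 -0.0011 -0.9037] z [ 0.0099  0.9999 -0.0059] zyaw 89.43024242524731
shift tool [ 0.0142 -0.0289  0.001 ] dist 0.03222698457443725 turn [-0.0041 -0.0045  0.1858]
```

View pics/s12c.png

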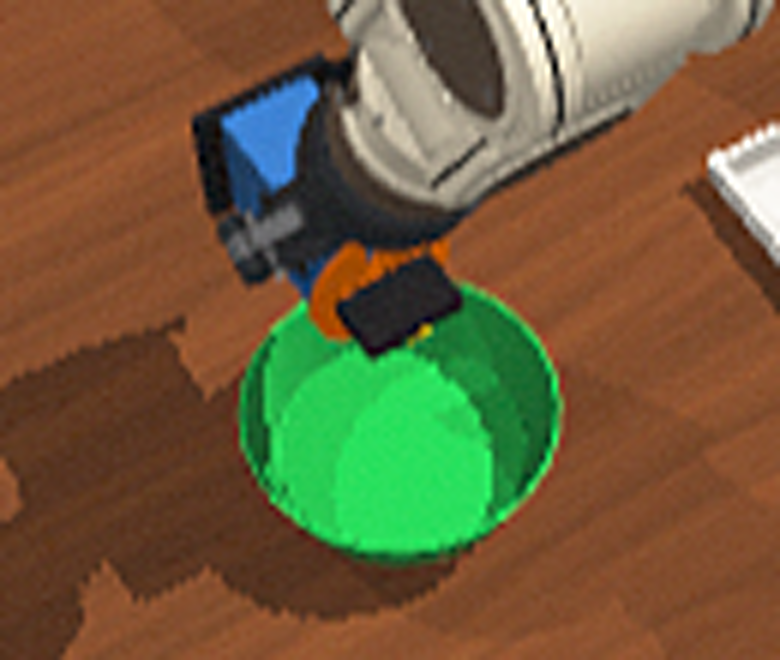

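Emit:
arm_command(moves=[0.001,-0.006,0,-0.001,0,0.05,1,0.001,-0.006,0,-0.001,0,0.05,1,0,-0.006,0,-0.001,0,0.05,1,0,-0.006,0,-0.001,0,0.05,1,0,-0.002,0,0,0,0.02,1,-0.002,0,0,0,0,0,1])

```text
clock: 25.17
eef_pos: [0.5569, -0.0087, 0.266]
tool_rot: [-0.314, 0.636, 0.629, 0.318]
ft_force: [-0.5, -0.2, -3.3]
grip_width: 0.0508
```

```bash
python3 -c "
from h import *
where()
s=bot.camera('scene')[:,:,::-1].copy()
crop(s,200,140,130,110,6,'pics/s13c.png')
"
```

```text
t 25.17 p [ 0.5569 -0.0087  0.266 ] grasp [ 0.4639 -0.0084  0.142 ] w 0.0508 F [-0.4796 -0.2387 -3.3406] M [-0.006  -1.077  -0.0124]
j [-0.014   0.7466  0.3285  1.7963 -0.0067 -0.0003] x [-0.6001  0.0017 -0.7999] z [ 0.0098  0.9999 -0.0052] zyaw 89.43930228259329
head -0.5606977174067194 pitch 126.87592020002502 roll z.z -0.0051593930289595274
```

View pics/s13c.png

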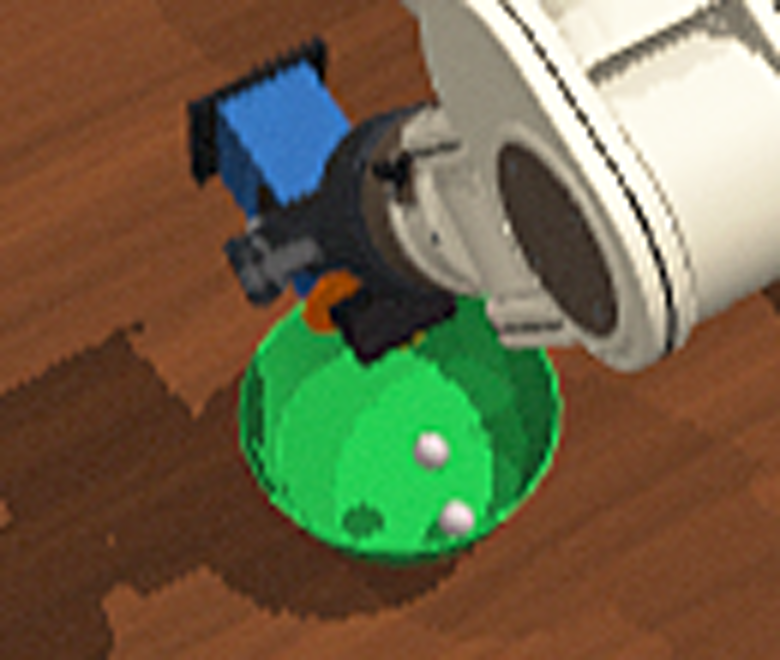

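Both balls are in the dish, at crop pixels (431,450) and (457,518). I'll hold briefly, rise, and look again.

Emit:
arm_command(moves=[-0.002,0.001,0,0,0,0,1,-0.002,0.001,0,0,0,0,1,-0.01,0.007,0,0,0,0,1,-0.02,0.015,0,0,0,0,1,-0.022,0.017,0,0,0,0,1,-0.022,0.017,0,0,0,0,1,-0.012,0.009,0,0,0,0,1,-0.002,0.001,0,0,0,0,1])

```text
clock: 25.88
eef_pos: [0.5538, -0.0083, 0.3943]
tool_rot: [-0.318, 0.634, 0.627, 0.323]
ft_force: [0.0, 0.6, -4.4]
grip_width: 0.0514
```

```bash
python3 -c "
from h import *
where()
s=bot.camera('scene')[:,:,::-1].copy()
crop(s,200,140,130,110,6,'pics/s14c.png')
"
```

```text
t 25.88 p [ 0.5538 -0.0083  0.3943] grasp [ 0.4625 -0.008   0.269 ] w 0.0514 F [ 0.0492  0.6378 -4.4401] M [ 0.0307 -1.0683 -0.0081]
j [-0.0134  0.6587  0.5117  2.0535 -0.0062  0.0006] x [-0.589   0.0017 -0.8082] z [ 0.0102  0.9999 -0.0054] zyaw 89.41327095129884
head -0.5867290487011649 pitch 126.08350062677677 roll z.z -0.005362191514599879
```

View pics/s14c.png

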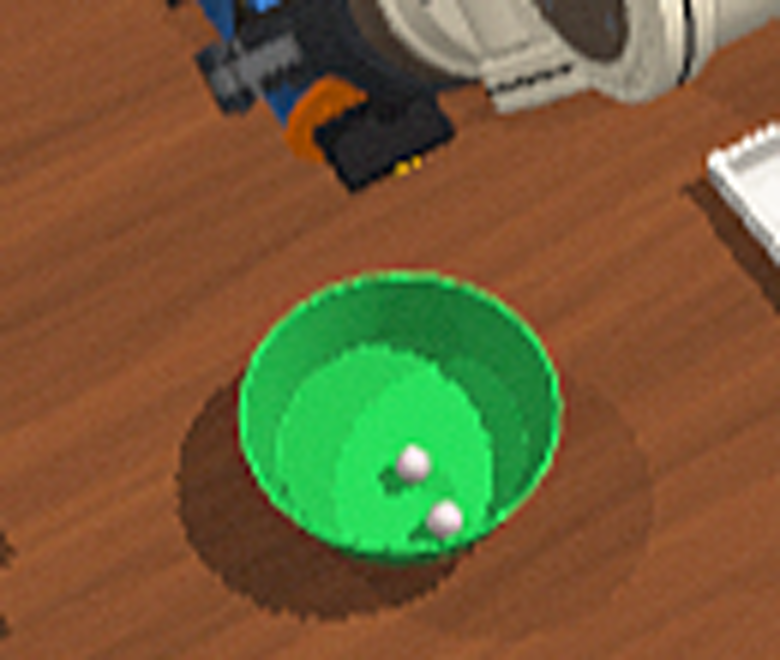

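Emit:
arm_command(moves=[-0.0025,0.002,0,0,0,-0.06,1,-0.003,0.002,0,0,0,-0.09,1,-0.003,0.0015,0,0,0,-0.09,1,-0.003,0.001,0,0,0,-0.09,1,-0.003,0.001,0,0,0,-0.09,1,-0.003,0.0005,0,0,0,-0.09,1,-0.003,0,0,0,0,-0.09,1,-0.003,0,0,0,0,-0.09,1,-0.003,0,0,0,0,-0.09,1,-0.003,-0.001,0,0,0,-0.06,1,-0.002,0,0,0,0,0,1])

```text
clock: 26.85
eef_pos: [0.5473, -0.0078, 0.4167]
tool_rot: [-0.552, 0.445, 0.437, 0.553]
ft_force: [-1.3, 0.5, -3.0]
grip_width: 0.0511
```

```bash
python3 -c "
from h import *
where()
to((.53,-.19,.25),pose(-21,75))
"
```

```text
t 26.85 p [ 0.5473 -0.0078  0.4167] grasp [ 0.5817 -0.0089  0.2655] w 0.0511 F [-1.269   0.4506 -2.9855] M [0.0456 0.4601 0.0207]
j [-0.0131  0.23    0.0074  1.1245 -0.0045 -0.0045] x [ 0.2217 -0.0074 -0.9751] z [ 0.0098  0.9999 -0.0054] zyaw 89.43974035397676
head -0.5602596460232396 pitch 77.18596554967752 roll z.z -0.0054139746645094355
t 26.85 p [ 0.5473 -0.0078  0.4167] grasp [ 0.5817 -0.0089  0.2655] w 0.0511 F [-1.269   0.4506 -2.9855] M [0.0456 0.4601 0.0207]
j [-0.0131  0.23    0.0074  1.1245 -0.0045 -0.0045] x [ 0.2217 -0.0074 -0.9751] z [ 0.0098  0.9999 -0.0054] zyaw 89.43974035397676
shift tool [ 0.0056  0.0557 -0.1683] dist 0.17736085398431076 turn [ 0.3476  0.0805 -0.0368]
```

Emit:
arm_command(moves=[-0.002,0.003,-0.01,0.02,0.005,0,1,-0.003,0.005,-0.02,0.04,0.009,-0.004,1,-0.003,0.005,-0.02,0.04,0.009,-0.004,1,-0.003,0.005,-0.02,0.04,0.009,-0.004,1,-0.003,0.005,-0.02,0.04,0.009,-0.004,1,-0.003,0.005,-0.02,0.04,0.009,-0.004,1,-0.003,0.005,-0.02,0.04,0.009,-0.004,1,-0.003,0.005,-0.02,0.04,0.009,-0.004,1,-0.003,0.003,-0.012,0.03,0.009,0,1,-0.002,0.001,-0.006,0.015,0,0,1,-0.001,0,0,0,0,0,1])

```text
clock: 27.77
eef_pos: [0.4606, -0.1747, 0.4258]
tool_rot: [-0.453, 0.548, 0.331, 0.62]
ft_force: [0.0, -0.1, -3.8]
grip_width: 0.0512
```

```bash
python3 -c "
from h import *
where()
to((.589,-.2022,.2),pose(-21,29.4))
"
```

```text
t 27.77 p [ 0.4606 -0.1747  0.4258] grasp [ 0.4884 -0.1879  0.2739] w 0.0512 F [ 0.0325 -0.1229 -3.7924] M [0.1184 0.3307 0.0143]
j [-0.358   0.1279 -0.0912  1.1524 -0.0171  0.0292] x [ 0.1795 -0.0854 -0.98  ] z [ 0.3802  0.9249 -0.0109] zyaw 67.65481144359018
head -22.34518855640983 pitch 78.55215749423165 roll z.z -0.010936513961782801
t 27.77 p [ 0.4606 -0.1747  0.4258] grasp [ 0.4884 -0.1879  0.2739] w 0.0512 F [ 0.0325 -0.1229 -3.7924] M [0.1184 0.3307 0.0143]
j [-0.358   0.1279 -0.0912  1.1524 -0.0171  0.0292] x [ 0.1795 -0.0854 -0.98  ] z [ 0.3802  0.9249 -0.0109] zyaw 67.65481144359018
shift tool [0.1454 0.0353 0.0218] dist 0.15120334452504805 turn [-0.0129 -0.0234 -0.858 ]
```

Emit:
arm_command(moves=[0,0,0.002,-0.001,-0.002,-0.07,1,0,0,0.002,-0.001,-0.002,-0.09,1,0,0,0.002,-0.001,-0.002,-0.09,1,0,0,0.002,-0.001,-0.002,-0.09,1,0,0,0.002,-0.001,-0.002,-0.09,1,0,0,0.002,-0.001,-0.002,-0.09,1,0,0,0.002,-0.001,-0.002,-0.09,1,0,0,0.002,-0.001,-0.002,-0.09,1,0,0,0.002,-0.001,-0.002,-0.09,1,0,0,0.002,-0.001,-0.002,-0.06,1,0,0,0,0,0,0,1])

```text
clock: 28.68
eef_pos: [0.4664, -0.1503, 0.415]
tool_rot: [-0.639, 0.302, 0.058, 0.705]
ft_force: [-0.4, 0.7, -3.8]
grip_width: 0.051
```

```bash
python3 -c "
from h import *
where()
to((.589,-.2022,.1),pose(-21,29.4))
"
```

```text
t 28.68 p [ 0.4664 -0.1503  0.415 ] grasp [ 0.5922 -0.1973  0.3376] w 0.051 F [-0.3542  0.6884 -3.7648] M [0.5733 1.474  0.0521]
j [-0.298  -0.0939 -0.6538 -0.0358 -0.0519  0.0313] x [ 0.8113 -0.3034 -0.4998] z [0.3509 0.9364 0.0011] zyaw 69.45592374977235
head -20.54407625022765 pitch 29.983600669013217 roll z.z 0.0010966232307028645
t 28.68 p [ 0.4664 -0.1503  0.415 ] grasp [ 0.5922 -0.1973  0.3376] w 0.051 F [-0.3542  0.6884 -3.7648] M [0.5733 1.474  0.0521]
j [-0.298  -0.0939 -0.6538 -0.0358 -0.0519  0.0313] x [ 0.8113 -0.3034 -0.4998] z [0.3509 0.9364 0.0011] zyaw 69.45592374977235
shift tool [ 0.1176  0.208  -0.0048] dist 0.23899607201642045 turn [ 0.003   0.0075 -0.0102]
```

Emit:
arm_command(moves=[0.008,0.014,-0.001,0.003,0.004,0,1,0.012,0.021,-0.001,0,0.003,0,1,0.012,0.021,-0.001,0,0,0,1,0.012,0.021,-0.001,0,0,0,1,0.012,0.021,0,0,0,0,1,0.012,0.021,0,0,0,0,1,0.012,0.021,0,0,0,0,1,0.008,0.014,0,0,0,0,1,0,0,0,0,0,0,1])

```text
clock: 29.43
eef_pos: [0.4659, -0.1502, 0.2272]
tool_rot: [-0.635, 0.312, 0.071, 0.703]
ft_force: [-0.4, 0.5, -4.2]
grip_width: 0.0511
```

```bash
python3 -c "
from h import *
where()
to((.589,-.2022,.08),pose(-21,29.4))
"
```

```text
t 29.43 p [ 0.4659 -0.1502  0.2272] grasp [ 0.5891 -0.1961  0.1452] w 0.0511 F [-0.4145  0.5193 -4.1919] M [0.5742 1.4685 0.012 ]
j [-0.299   0.2986 -0.9048 -0.6447 -0.0487  0.0302] x [ 0.7951 -0.296  -0.5294] z [ 0.3488  0.9372 -0.0001] zyaw 69.5843553738906
head -20.415644626109398 pitch 31.9622816387892 roll z.z -0.00013468050511011853
t 29.43 p [ 0.4659 -0.1502  0.2272] grasp [ 0.5891 -0.1961  0.1452] w 0.0511 F [-0.4145  0.5193 -4.1919] M [0.5742 1.4685 0.012 ]
j [-0.299   0.2986 -0.9048 -0.6447 -0.0487  0.0302] x [ 0.7951 -0.296  -0.5294] z [ 0.3488  0.9372 -0.0001] zyaw 69.5843553738906
shift tool [ 0.0364  0.0611 -0.0044] dist 0.07127579374302209 turn [ 0.0053  0.0087 -0.0447]
```

Emit:
arm_command(moves=[0.006,0.011,-0.002,0.003,0.004,-0.02,1,0.008,0.014,-0.002,0.002,0.004,-0.01,1,0.008,0.014,0,0,0,0,1,0.005,0.008,0,0,0,0,1,0,0,0,0,0,0,1])

```text
clock: 29.85
eef_pos: [0.4691, -0.1541, 0.1709]
tool_rot: [-0.637, 0.307, 0.061, 0.705]
ft_force: [-0.3, -0.6, -4.5]
grip_width: 0.0507
```

```bash
python3 -c "
from h import *
where()
to((.589,-.2022,.064),pose(-21,29.4))
t=bot.camera('top')[:,:,::-1].copy();s=bot.camera('scene')[:,:,::-1].copy()
crop(s,150,190,100,100,6,'pics/s15c.png')
"
```

```text
t 29.85 p [ 0.4691 -0.1541  0.1709] grasp [ 0.5937 -0.2014  0.0918] w 0.0507 F [-0.2796 -0.6038 -4.5306] M [ 0.523   1.4297 -0.0201]
j [-0.3043  0.4916 -0.9407 -0.896  -0.05    0.0299] x [ 0.8041 -0.3049 -0.5104] z [0.3547 0.935  0.0002] zyaw 69.22636411231869
head -20.773635887681312 pitch 30.687971569269614 roll z.z 0.00016217862944600814
t 29.85 p [ 0.4691 -0.1541  0.1709] grasp [ 0.5937 -0.2014  0.0918] w 0.0507 F [-0.2796 -0.6038 -4.5306] M [ 0.523   1.4297 -0.0201]
j [-0.3043  0.4916 -0.9407 -0.896  -0.05    0.0299] x [ 0.8041 -0.3049 -0.5104] z [0.3547 0.935  0.0002] zyaw 69.22636411231869
shift tool [ 0.0106  0.0295 -0.0019] dist 0.031384232033022104 turn [ 0.0018  0.0035 -0.0225]
```

View pics/s15c.png

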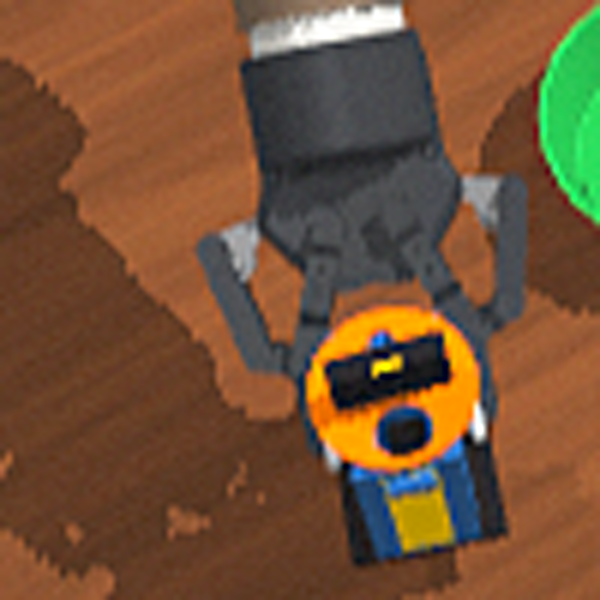

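Emit:
arm_command(moves=[0.001,0.008,-0.001,0.002,0.003,-0.02,1,0.003,0.009,0,0,0,0,1,0.003,0.008,0,0,0,0,1,0,0,0,0,0,0,1])

```text
clock: 30.28
eef_pos: [0.4682, -0.1541, 0.1533]
tool_rot: [-0.642, 0.296, 0.047, 0.706]
ft_force: [-0.8, -0.2, -4.3]
grip_width: 0.051
```

```bash
python3 -c "
from h import *
where()
to((.589,-.2022,.063),pose(-21,29.4))
"
```

```text
t 30.28 p [ 0.4682 -0.1541  0.1533] grasp [ 0.5954 -0.2026  0.0793] w 0.051 F [-0.7761 -0.2485 -4.3457] M [ 0.561   1.4534 -0.0186]
j [-0.3039  0.5742 -0.9615 -1.0366 -0.0533  0.0307] x [ 0.8207 -0.3132 -0.4779] z [0.3573 0.934  0.0015] zyaw 69.0667968105591
head -20.933203189440906 pitch 28.551149736898815 roll z.z 0.0014604396435479727
t 30.28 p [ 0.4682 -0.1541  0.1533] grasp [ 0.5954 -0.2026  0.0793] w 0.051 F [-0.7761 -0.2485 -4.3457] M [ 0.561   1.4534 -0.0186]
j [-0.3039  0.5742 -0.9615 -1.0366 -0.0533  0.0307] x [ 0.8207 -0.3132 -0.4779] z [0.3573 0.934  0.0015] zyaw 69.0667968105591
shift tool [ 0.0024  0.0149 -0.0016] dist 0.015203266946260181 turn [-0.0007  0.0017  0.0148]
```

Emit:
arm_command(moves=[0.001,0.006,0,0,0,0.014,1,0.002,0.007,0,0,0,0,1,0.001,0.003,0,0,0,0,1,0,0,0,0,0,0,1])

```text
clock: 30.62
eef_pos: [0.4673, -0.1532, 0.1412]
tool_rot: [-0.641, 0.298, 0.05, 0.706]
ft_force: [-0.3, -0.1, -4.0]
grip_width: 0.0514
```

```bash
python3 -c "
from h import *
where()
to((.589,-.2022,.063),pose(-21,29.4))
"
```

```text
t 30.62 p [ 0.4673 -0.1532  0.1412] grasp [ 0.594  -0.2015  0.0661] w 0.0514 F [-0.3473 -0.1294 -3.9682] M [ 0.525   1.4057 -0.0269]
j [-0.3028  0.6109 -0.964  -1.0685 -0.0532  0.0319] x [ 0.8177 -0.3111 -0.4844] z [0.3567 0.9342 0.0021] zyaw 69.10153734417062
head -20.898462655829395 pitch 28.972292449833102 roll z.z 0.002096507211963694
t 30.62 p [ 0.4673 -0.1532  0.1412] grasp [ 0.594  -0.2015  0.0661] w 0.0514 F [-0.3473 -0.1294 -3.9682] M [ 0.525   1.4057 -0.0269]
j [-0.3028  0.6109 -0.964  -1.0685 -0.0532  0.0319] x [ 0.8177 -0.3111 -0.4844] z [0.3567 0.9342 0.0021] zyaw 69.10153734417062
shift tool [-0.0024  0.0037 -0.0021] dist 0.0048539178416243094 turn [-0.001   0.0026  0.0075]
```

Emit:
arm_command(moves=[0.001,0.002,0,0,0,0.007,1,0.001,0.002,0,0,0,0,1,0,0,0,0,0,0,1])

```text
clock: 30.87
eef_pos: [0.4683, -0.1535, 0.1389]
tool_rot: [-0.64, 0.298, 0.051, 0.706]
ft_force: [0.6, -0.1, -4.5]
grip_width: 0.0512
```

```bash
python3 -c "
from h import *
where()
"
```

```text
t 30.87 p [ 0.4683 -0.1535  0.1389] grasp [ 0.5949 -0.2016  0.0636] w 0.0512 F [ 0.6077 -0.0545 -4.546 ] M [0.5224 1.432  0.0128]
j [-0.3027  0.6173 -0.9609 -1.0696 -0.053   0.0321] x [ 0.8168 -0.3106 -0.4862] z [0.3566 0.9342 0.0022] zyaw 69.1075488764528
head -20.892451123547204 pitch 29.092181713109266 roll z.z 0.0022230806804632852
```

Emit:
arm_command(moves=[0.001,0.002,0,0,0,0.004,1,0.001,0.001,0,0,0,0,1])

```text
clock: 31.03
eef_pos: [0.4697, -0.154, 0.1379]
tool_rot: [-0.641, 0.297, 0.049, 0.706]
ft_force: [-3.8, 1.2, 2.5]
grip_width: 0.0512
```

```bash
python3 -c "
from h import *
where()
"
```

```text
t 31.03 p [ 0.4697 -0.154   0.1379] grasp [ 0.5966 -0.2023  0.0631] w 0.0512 F [-3.8105  1.2198  2.4853] M [ 0.2984  1.1394 -0.0764]
j [-0.3027  0.6234 -0.9584 -1.0771 -0.0534  0.0318] x [ 0.8184 -0.3116 -0.4828] z [0.3568 0.9342 0.002 ] zyaw 69.09636068833477
head -20.90363931166523 pitch 28.869490220211333 roll z.z 0.001976863890399694
```

The foot has touched the bench at an upright attitude. Opening.

Emit:
arm_command(moves=[0,0,0,0,0,0,0.3,0,0,0,0,0,0,-1,0,0,0,0,0,0,-1,0,0,0,0,0,0,-1,0,0,0,0,0,0,-1,0,0,0,0,0,0,-1])

```text
clock: 31.53
eef_pos: [0.4721, -0.1548, 0.14]
tool_rot: [-0.642, 0.295, 0.046, 0.707]
ft_force: [0.5, 0.6, -0.2]
grip_width: 0.0854
```

```bash
python3 -c "
from h import *
where()
s=bot.camera('scene')[:,:,::-1].copy()
crop(s,150,190,100,100,6,'pics/s16c.png')
"
```

```text
t 31.53 p [ 0.4721 -0.1548  0.14  ] grasp [ 0.5995 -0.2032  0.0663] w 0.0854 F [ 0.4581  0.5519 -0.2452] M [0.2624 0.7972 0.032 ]
j [-0.3029  0.6218 -0.9542 -1.0793 -0.0531  0.0322] x [ 0.8221 -0.3125 -0.4759] z [0.3568 0.9342 0.003 ] zyaw 69.09470735032163
head -20.90529264967838 pitch 28.416737517449615 roll z.z 0.002992378256846173
```

View pics/s16c.png

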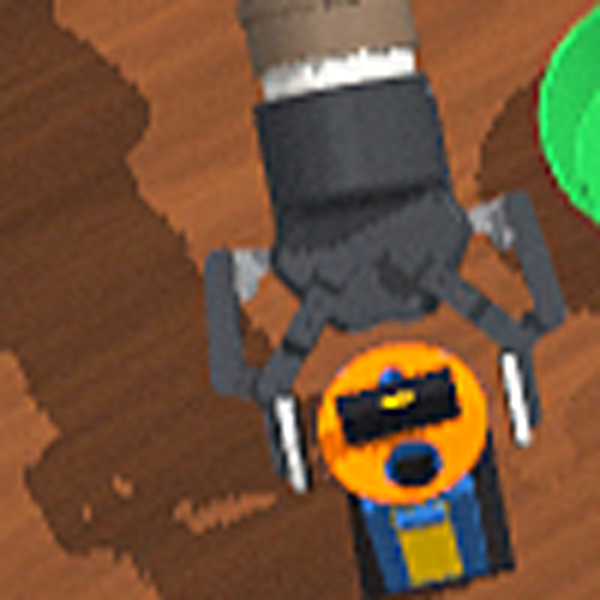

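The shaker stands free between the open fingers. Retreating up and slightly back.

Emit:
arm_command(moves=[-0.008,-0.006,0,0,0,0,-1,-0.014,-0.015,0,0,0,0,-1,-0.015,-0.018,0,0,0,0,-1,-0.015,-0.02,0,0,0,0,-1,-0.015,-0.025,0,0,0,0,-1,-0.015,-0.025,0,0,0,0,-1,-0.015,-0.025,0,0,0,0,-1,-0.015,-0.025,0,0,0,0,-1,-0.01,-0.015,0,0,0,0,-1,0,0,0,0,0,0,-1])

```text
clock: 32.42
eef_pos: [0.4471, -0.146, 0.3586]
tool_rot: [-0.641, 0.297, 0.049, 0.706]
ft_force: [1.0, 0.2, 0.7]
grip_width: 0.0853
```

```bash
python3 -c "
from h import *
where()
t=bot.camera('top')[:,:,::-1].copy();s=bot.camera('scene')[:,:,::-1].copy()
cv2.imwrite('pics/t17.png',t);cv2.imwrite('pics/s17.png',s)
"
```

```text
t 32.42 p [ 0.4471 -0.146   0.3586] grasp [ 0.574  -0.1943  0.2838] w 0.0853 F [0.9947 0.2186 0.6946] M [ 0.2795  0.748  -0.0337]
j [-0.3004 -0.0448 -0.8029 -0.2541 -0.0551  0.0336] x [ 0.8189 -0.3113 -0.4822] z [0.3568 0.9342 0.0028] zyaw 69.09488491873633
head -20.905115081263684 pitch 28.82715524239695 roll z.z 0.0027906008834476803
```

View pics/s17.png

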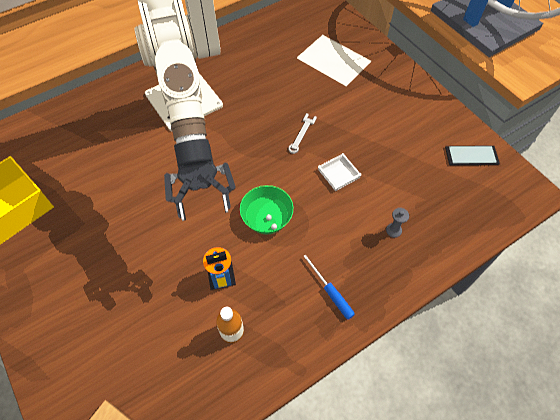

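View pics/t17.png

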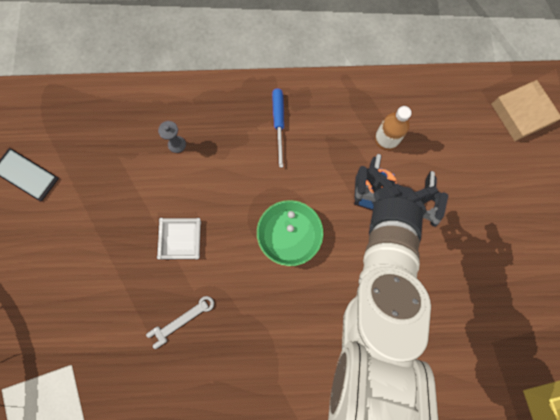

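The final views show both balls in the dish at top (291,214) and (291,229), and the shaker upright on the bench at scene (218,268). The bottle, hub, driver and spanner are at the same pixels as at the start. Handing in.

```bash
python3 -c "
from h import *
a=cv2.imread('pics/s0.png') if False else cv2.imread('pics/scene0.png');b=cv2.imread('pics/s17.png')
for n,(x0,y0,x1,y1) in dict(bottle=(214,302,248,345),hub=(384,205,412,240),driver=(300,252,358,322),spanner=(286,110,320,156),nest=(316,150,364,190)).items():
    print(n,cv2.absdiff(a[y0:y1,x0:x1],b[y0:y1,x0:x1]).mean().round(2))
print(bot.job_done())"
```

```text
bottle 2.52
hub 6.09
driver 4.81
spanner 2.96
nest 3.75
the job is handed in; nothing more can be done
None
```

The job is done and handed in at about 32.5 s of the 69 s allowed.

**What I did**
1. I carried the shaker by its bar into the socket and turned the cap by about 75°. The big hole ended about 0.05–0.1 rad from the outlet by the cameras, inside the ±0.2 window. Then I let go.
2. Gripping the pads at the socket would have put the arm close to its joint limits. So I carried the shaker by the bar to open bench, gripped the pads there and tipped it about 97° over the dish.
3. I stood it upright again on the bench at about (0.60, -0.20) and let go.

**Last checks**
- **Balls:** both views show both balls in the dish.
- **Shaker:** it stands upright and free on the bench, and the gripper is open about 0.2 m above it.
- **Other objects:** the bottle, hub, screwdriver, spanner and socket are where they started. The image differences there were small, 2.5 to 6 grey levels. I put these down to lighting and shadow, but I did not measure their positions again.
- **Forces:** the highest wrist force seen was about 23 N, when seating the shaker in the socket. I only read it at the end of each move call.

**Disagreements:** single yaw measurements of the shaker in the socket scattered by several degrees between the two views, so the cap angle there also rests on the socket's limited play.

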